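# Free the jammed shoe-care caddy and slide it home under the rack

## Task

The shoe-care caddy has been dropped askew into the open shoe box: it sits up on the brush at the back, and its low end is jammed under the rail across the box front. Without forcing it or tipping it any steeper, turn it level inside the box so that its corners come free, and lift it straight out by its handle. Then set it gently on the shelf in front of the low shoe rack, long side towards the rack, and slide it in over the rack's edge strip until it stands flat behind the strip, about in the middle of the bay; leave the other things undisturbed and the brush in the box.

Things in the scene. Friction and masses are not known exactly. Their poses are not given: they have to be found in the camera images.
- shoe_box: (mm) Open frosted grey plastic shoe box, lid off, drop-front door shut; fixed. Outside 178 deep (its x) x 288 wide (y) x 120 high, walls and floor 4. Origin: centre of its underside; x points from the door to the back, z up. Inside runs x -85 to 85, y -140 to 140. Back and side walls are straight to the top; only the front has an overhanging header rail.
- caddy: (mm) Plywood caddy: open tray 150 long (its x) x 120 wide (y), end walls 80 high, side walls 45, 5 thick, loose, about 0.7 kg. Origin: centre of its underside, z up. Jars fitted in its -x end: mass centre 36 from the middle towards -x, 32 up, so it droops there in a weak grip. Starts in the box, its x along the box's x, tilted 14 degrees: +x end raised on the brush, 2 to 3 from the back wall.
- caddy_grip (a point): (mm) Centre of the caddy's handle bar, 107 above the caddy's underside, over its middle; axes as the caddy's. The bar runs along x: 94 long, 14 thick (y, the way to pinch it), 22 high (96 to 118 above the underside), on an upright at each end, open hand hole below.
- brush: (mm) Shoe brush with a stainless back, 48 (its x) x 140 (y) x 24 high, 0.16 kg, loose, lying on the box floor 1.5 to 2.5 from the back wall and along it; the caddy's underside rests on its front top edge. Origin: centre of its underside. It stays in the box.
- rack: (mm) Low shoe rack of bamboo and steel tube, fixed. Origin: centre of the bay's floor (the shelf itself); x points from the open front into the bay, y across, z up. Bay 190 wide (y -95 to 95) between side boards 34 high, 15 thick (x -122 to 98); back stop 22 high at x 80. The caddy's home: centre on this origin within a few cm, its long side along the rack's y.
- cream_jar: (mm) Bystander: white jar, 48 diameter, 62 high, standing in the box beside the caddy, on the box's -y side. Origin: centre of its underside.
- watch_stand: (mm) Bystander: clear acrylic watch stand, base 70 x 90, 127 high. Origin: centre of its underside.
- spool: (mm) Bystander: silicone hair-tie spool, 60 diameter, 50 high. Origin: centre of its underside.
- dish: (mm) Bystander: round wooden dish with two safety pins, 104 diameter, 22 high. Origin: centre of its underside.
- shoehorn: (mm) Bystander: flat steel shoehorn, 220 long, 40 wide, 5 thick. Origin: on its underside near the middle.
- polish_tin: (mm) Bystander: flat round polish tin, 72 diameter, 24 high. Origin: centre of its underside.
- header_edge (a point): (mm) Middle of the inner lower edge of the box's header rail, at box x -68.5, z 105; axes as the box's. The rail (15 high, z 105 to 120) crosses the top of the front over the full width and overhangs the inside by 16.5: 153.5 is free between rail and back wall, 170 below the rail.
- caddy_low_edge (a point): (mm) Middle of the outer top edge of the caddy's -x end wall (caddy x -75, z 80); axes as the caddy's. At the start this is the low end: its foot is on the box floor, this edge is under the header rail, 2 to 3 short of the door. Lifted tilted, it catches under the rail; the level caddy has 3.5 of play in all between rail and back wall, so feel for the wall.
- strip_top (a point): (mm) Middle of the top of the rack's edge strip (rack x -95); axes as the rack's. The strip crosses the bay's front: slopes up from x -122 to 6 high at -98, flat to -92, slopes down to the floor at -80. Push the caddy low down: a push high on its side jams it against the strip.
- front_tube (a point): (mm) Middle of the rack's front tube, rack x 12, z 175, 16 diameter, along the rack's y; a second one at x 86. Posts 24 wide (x) at both ends, y +-95 to +-110, up to z 204. The caddy passes under the tubes; a gripper upright on its handle does not.
Things that resemble listed ones, but are neither listed nor needed, are in the scene too. What is shaped like the caddy but pink is not meant.

How it is judged:
By the outcome, as a careful person would: the job done as asked, in the order asked, and still so for the second after the job is handed in, with the robot touching nothing.
It also fails if it takes over 61 s, if anything falls off the work surface, if the arm or the gripper's body presses on something with over 40 N, if the wrist force passes 120 N, or if a joint passes its speed limit or range.

## Robot

A 7-joint arm with a two-finger parallel gripper is mounted at the origin on the work surface. World frame = base frame: x ahead of the robot, y to its left, z up, the work surface at z = 0. Lengths are in m, angles in rad, forces in N, time in s.
With the tool pointing down it reaches from about 0.425 to 0.875 m from the base axis. Payload 4.7 kg.
Tool frame: the origin (TCP) lies at the very end of the fingers, on their centre line; the grasp point (between the pads) lies 19 mm behind it (manip.tcp_to_grasp is the distance from the TCP to the grasp point, in m); z points along the fingers, x is the direction in which the jaws open and shut, and the axes are right-handed (so a half turn about z gives the same grasp; the last joint's range is limited). The gripper opens to 87 mm and grips with 3 to 60 N. Pads are 19 mm wide; open, the fingers measure 117 mm over their backs; the gripper's body (75 mm by 190 mm) begins 51 mm behind the grasp point.
Start: joints at [-1.118, 0.321, -0.07, 1.45, 0.023, 1.371, -0.057], TCP at [0.276, 0.588, 0.223] pointing down, gripper open.
Joint ranges: [-2.86, 2.86], [-0.3, 2.09], [-1.38, 1.24], [0.06, 2.45], [-1.56, 4.7], [0.09, 2.05], [-2.69, 2.69]. Speed limits (rad/s): [2.57, 2.57, 3.14, 3.14, 3.14, 3.14, 3.14].

## Interface

Orientations are given as a unit quaternion [x, y, z, w].
In Python, from rig import manip gives the robot as it stands.
- The arm moves only by the tool drive_tool, never from a script. Its argument "motion" is a list of rows, each a list of 6 numbers: the shift along the world's x, y, z in cm, then the turn, a rotation vector about the world's x, y, z in units of 6 degrees (1.0 is 6 degrees). A call has 1 to 8 rows; each row shifts and turns the commanded pose from where the row before left it; what a row does not reach is not made up. A row lasts 1/12 s, in which the tool goes at most 41.7 mm and 7.16 degrees, less where a joint would pass 70% of its speed; a pose out of reach is approached as far as the arm can. A call is refused whole if a number of a shift passes 4.17 or a number of a turn 1, either way. A call with a gripper value outside its range is refused whole. "gripper" is the opening in per cent of the stroke, from 0 (shut) to 100 (fully open), set as the call begins (left out, the last holds). The fingers move at their own pace and stop on an object; "grip_force" is the grip in N (left out, the last holds). Time passes only in rows, so rows that do not move let the fingers close. It gives the time, the measured TCP pose, the force and the opening at its end, in the units of the state.
- manip.read_state(): the state, without advancing time (a new reading comes with each control period).
- manip.capture(name): name is "side" or "top"; returns a dict with "frame" (384x512x3 uint8, blue, green, red), "z_map" (384x512 float32, m along the optical axis (not along the pixel's ray), 0 where there is no reading), "intrinsics" (3x3 intrinsics, pixels), "world_to_cam" (4x4, takes a point from world to camera coordinates). Camera axes: x right, y up, looking along -z (the intrinsics and any distortion apply to the point x, -y, -z); pixel columns grow to the right and rows downward; lengths in m; the calibration is good to about 2 mm. A picture is of the moment at which its call begins.
- manip.finish_job(): hands the job in, once; it reports no verdict.
Trained networks look in a picture, given as the dict that the camera call returned (one of the last four; its "shot" number tells which), for a name from the list of things; names that differ only in an ending like _2 or _b are one class to them, and where a whole thing is asked for, a point or a joint stands for the part that bears it (a point fixed in the world has none). Each returns a list of dicts, best first, with "p" (0 to 1); they miss things now and then, are a little off and sometimes report something else, mostly with a low value. They report only what shows in the picture. A call takes as long as a camera call. They do not tell look-alikes from the thing itself.
- manip.outline_of(picture, query): "region" (384x512 bool, what is visible of it) and "bbox" ([left, top, right, bottom] in pixels, round what is visible of it).
The state is a dict: "time_s": time; "joint_pos": joint angles; "qd": joint speeds; "effort": joint torques, N m; "ee_pos": TCP position; "orientation": TCP orientation; "contact_force": force on the tool from outside, world axes, zero at the start; "wrist_torque": the same for the moment, N m; "grip_width": opening from 0.0 (shut) to 1.0 (fully open).
Only numpy, scipy, OpenCV 4.12 (cv2) and the standard library are available. Lean on these libraries where they do the work, as an engineer would, in place of code of your own. Each camera call takes 0.05 s, during which the arm holds its last target.

## Working session

There is one attempt and no reset: what is moved stays moved. The work goes in short steps, Python scripts to look and compute and a tool call to move; the robot and the scene stay as the last step left them, time stands still between calls to the robot, and variables do not carry over. Pictures are saved under pics/ and viewed, and the job is handed in when it is done.

Besides the shell and the picture viewer there is one more tool, called after "Emit:" by a JSON object that holds its "name" and its "arguments", one argument or row to a line. drive_tool: Moves the arm, as the interface text tells. Its arguments: {"type":"object","properties":{"motion":{"type":"array"},"gripper":{"type":"number"},"grip_force":{"type":"number"}},"required":["motion"]}

```bash
ls; mkdir -p pics; python3 - <<'E'
from rig import manip
import cv2, numpy as np, pickle
s=manip.read_state(); print(s)
for n in ("top","side"):
    p=manip.capture(n); cv2.imwrite(f"pics/{n}0.png",p["frame"]); pickle.dump(p,open(f"{n}0.pkl","wb"))
    print(n,p["intrinsics"],p["world_to_cam"])
    for q in ["shoe_box","caddy","caddy_grip","brush","rack","cream_jar"]:
        for r in manip.outline_of(p,q)[:3]: print(q,round(r["p"],2),r["bbox"])
E
```

```text
pics
{'time_s': 0.0, 'joint_pos': array([-1.11787192,  0.32179907, -0.07008135,  1.4516952 ,  0.02260807,
        1.37080471, -0.05689531]), 'qd': array([ 1.27257191e-03,  7.32547224e-04,  6.94589266e-04, -3.40108682e-05,
       -4.93828020e-04,  2.18834884e-04, -5.23300653e-04]), 'effort': array([-7.92085621e-05, -4.91299760e+01, -4.03940929e-01, -3.12528670e+01,
       -6.38210122e-02,  4.38462349e-02,  1.83838997e-04]), 'ee_pos': array([0.27597884, 0.58787735, 0.2214669 ]), 'orientation': array([ 8.44050757e-01,  5.36262434e-01, -7.79423718e-04,  5.59946878e-04]), 'contact_force': array([-0.10722919,  0.54624127,  0.63171744]), 'wrist_torque': array([-0.00751972, -0.00038932, -0.01123542]), 'grip_width': 0.9975684512845812}
top [[352.34219117   0.         250.92166502]
 [  0.         352.34219117 191.45421427]
 [  0.           0.           1.        ]] [[ 0.01152428 -0.9995833  -0.02646555  0.02743933]
 [ 0.99501797  0.00884245  0.09930284 -0.53052994]
 [-0.09902744 -0.0274781   0.99470524 -1.33663021]
 [ 0.          0.          0.          1.        ]]
shoe_box 0.74 [151.9, 155.9
[... 287 characters left out ...]
128.3, 358.2, 196.9]
side [[460.75338025   0.         258.87036458]
 [  0.         460.75338025 191.81103246]
 [  0.           0.           1.        ]] [[-0.9933724  -0.11374693  0.01652013  0.5263379 ]
 [ 0.09779703 -0.76091996  0.64143321 -0.13182743]
 [-0.06039056  0.63879766  0.767001   -1.68526617]
 [ 0.          0.          0.          1.        ]]
shoe_box 0.9 [208.6, 204.4, 288.1, 305.9]
shoe_box 0.68 [276.6, 110.7, 292.6, 122.9]
caddy 0.65 [293.5, 243.8, 342.5, 295.8]
caddy_grip 0.95 [218.8, 245.4, 270.0, 288.3]
caddy_grip 0.63 [295.1, 245.2, 346.5, 294.2]
caddy_grip 0.28 [238.5, 115.2, 259.5, 130.4]
rack 0.79 [207.8, 109.4, 271.7, 191.0]
cream_jar 0.48 [243.7, 220.9, 262.2, 243.8]
```

```bash
python3 - <<'E'
import cv2
for n,(a,b,c,d) in {"top":(130,100,390,295),"side":(150,80,410,320)}.items():
    i=cv2.imread(f"pics/{n}0.png")
    s=3 if n=="top" else 2.5
    cv2.imwrite(f"pics/{n}0z.png",cv2.resize(i[b:d,a:c],None,fx=s,fy=s,interpolation=cv2.INTER_CUBIC))
E
```

```text
(no output)
```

View pics/top0.png

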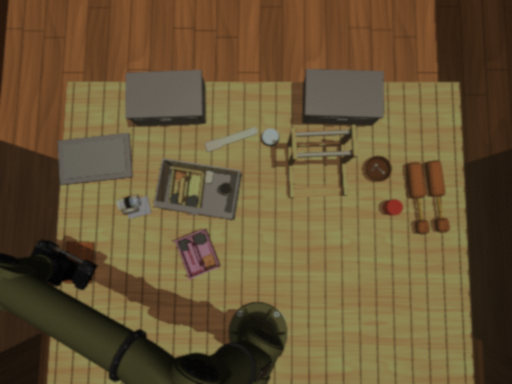

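View pics/top0z.png

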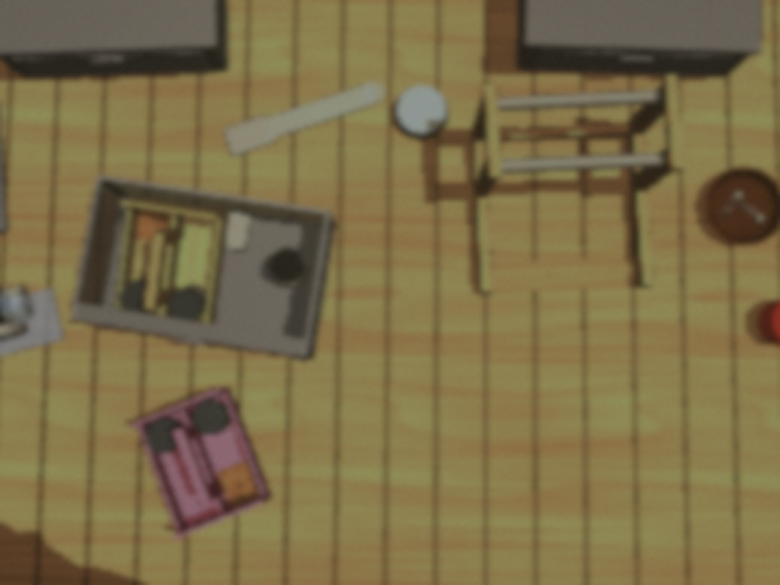

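View pics/side0z.png

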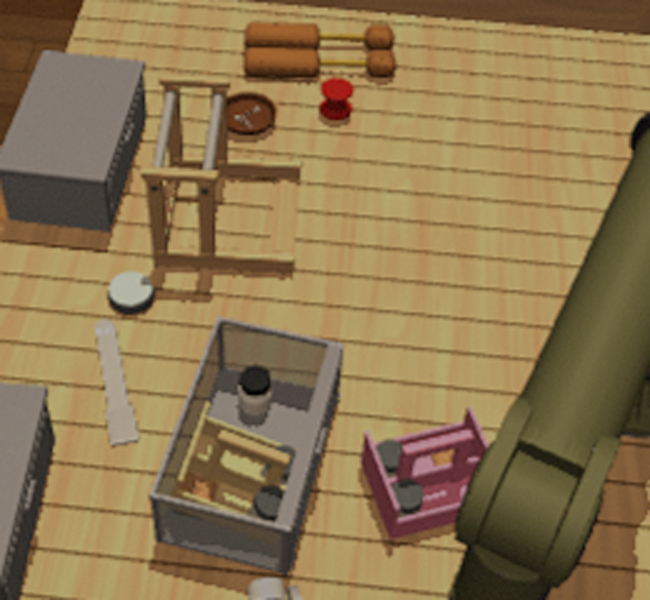

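```bash
cat > h.py <<'E'
import numpy as np, cv2, pickle
def cloud(p):
    K=p["intrinsics"]; T=p["world_to_cam"]; z=p["z_map"].astype(float)
    v,u=np.mgrid[0:384,0:512]
    X=(u-K[0,2])/K[0,0]*z; Y=-(v-K[1,2])/K[1,1]*z
    c=np.stack([X,Y,-z],-1)
    w=(c-T[:3,3])@T[:3,:3]
    w[z==0]=np.nan
    return w
def proj(p,w):
    w=np.atleast_2d(w);T=p["world_to_cam"];K=p["intrinsics"]
    c=w@T[:3,:3].T+T[:3,3]; d=-c[:,2]
    return np.stack([K[0,0]*c[:,0]/d+K[0,2],K[1,1]*-c[:,1]/d+K[1,2]],-1)
E
python3 - <<'E'
from h import *
for n in("top","side"):
    p=pickle.load(open(n+"0.pkl","rb")); w=cloud(p); z=w[...,2]
    # height map picture
    im=np.nan_to_num(np.clip(z/0.25,0,1)*255).astype(np.uint8)
    im=cv2.applyColorMap(im,cv2.COLORMAP_JET)
    a,b,c,d=(130,100,390,295) if n=="top" else (150,80,410,320)
    cv2.imwrite(f"pics/{n}h.png",cv2.resize(im[b:d,a:c],None,fx=2.5,fy=2.5,interpolation=cv2.INTER_NEAREST))
    t=w[(abs(z)<0.02)]; print(n,np.median(t[:,2]),t[:,2].std())
    m=(abs(z-0.12)<0.008)&(w[...,0]>.38)&(w[...,0]<.75)&(w[...,1]>.0)&(w[...,1]<.42)
    q=w[m][:,:2].astype(np.float32); print(len(q),cv2.minAreaRect(q))
E
```

```text
top 0.0009558876301993283 0.004322272058683378
867 ((0.5320851802825928, 0.22921794652938843), (0.2908885180950165, 0.18042707443237305), 81.48748016357422)
side 0.0006215064807963225 0.004783068234670416
1084 ((0.5352192521095276, 0.22517013549804688), (0.29471755027770996, 0.181588277220726), 81.68104553222656)
```

View pics/toph.png

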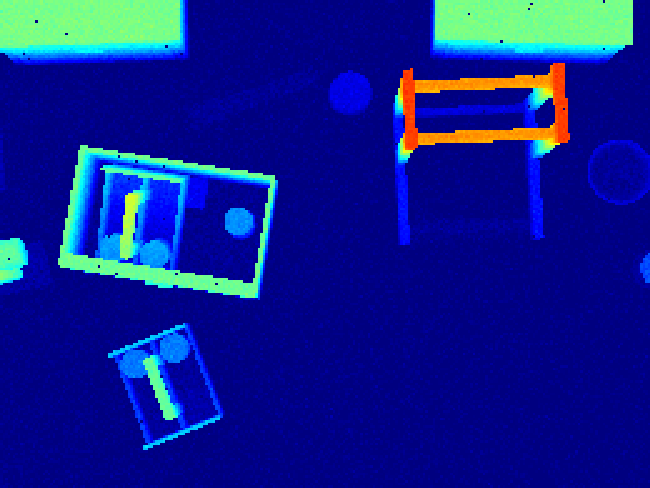

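View pics/sideh.png

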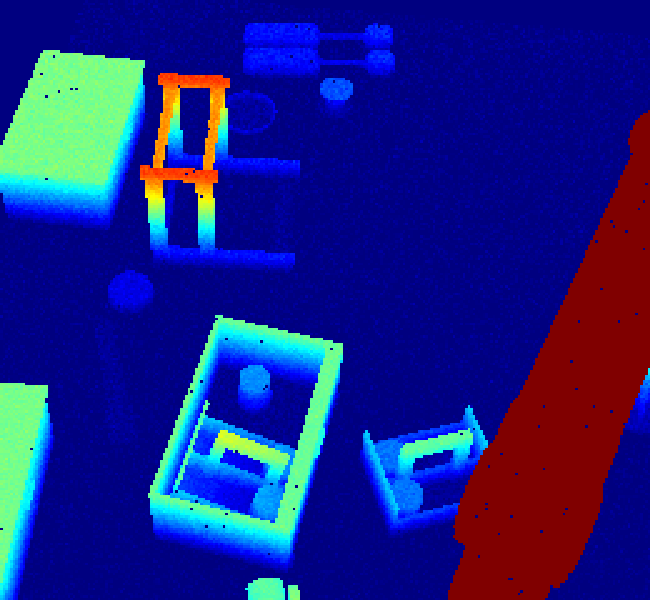

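```bash
python3 - <<'E'
from h import *
def fit(q,lab):
    q=q[np.isfinite(q).all(1)]
    c=np.median(q,0); U,S,V=np.linalg.svd(q-q.mean(0),full_matrices=False)
    d=V[0]*np.sign(V[0][0]); t=(q-q.mean(0))@d
    print(lab,len(q),"mean",q.mean(0).round(4),"dir",d.round(3),"yaw",np.degrees(np.arctan2(d[1],d[0])).round(2),"pitch",np.degrees(np.arcsin(d[2])).round(2),"ext",np.percentile(t,[1,99]).round(4),"mid",(q.mean(0)+d*np.mean(np.percentile(t,[1,99]))).round(4))
th=np.radians(-8.4);R=np.array([[np.cos(th),-np.sin(th)],[np.sin(th),np.cos(th)]])
for n in("top","side"):
    p=pickle.load(open(n+"0.pkl","rb")); w=cloud(p); z=w[...,2]
    print(n)
    W=w.reshape(-1,3); W=W[np.isfinite(W).all(1)]
    b=np.c_[(W[:,:2]-[.533,.227])@R,W[:,2]]
    inn=(abs(b[:,0])<.068)&(abs(b[:,1])<.13)
    fit(W[inn&(b[:,2]>.108)],"handle")
    rim=(abs(b[:,2]-.12)<.006)&(abs(b[:,0])<.11)&(abs(b[:,1])<.16)
    for lab,m in(("front",b[:,0]<-.07),("back",b[:,0]>.08)):
        fit(W[rim&m],"rim "+lab); print(np.percentile(b[rim&m][:,0],[2,50,98]).round(4),np.percentile(b[rim&m][:,2],[50]))
    for lab,m in(("left",b[:,1]>.138),("right",b[:,1]<-.138)): fit(W[rim&m],"rim "+lab)
    jar=(abs(W[:,2]-.066)<.006)&inn&(b[:,1]<-.03); print("jar",W[jar].mean(0),b[jar].mean(0),jar.sum())
    rk=(W[:,0]>.45)&(W[:,0]<.85)&(W[:,1]<-.02)&(W[:,1]>-.4)
    r=W[rk&(abs(W[:,2]-.204)<.006)]; print("posts",cv2.minAreaRect(r[:,:2].astype(np.float32)))
    tb=W[rk&(abs(W[:,2]-.18)<.006)]
    k=np.array([0,0]);
    r=W[rk&(abs(W[:,2]-.034)<.006)&(W[:,0]<.8)]; print("boards",len(r),cv2.minAreaRect(r[:,:2].astype(np.float32)))
    for lab,m in(("L",r[:,1]>-.18),("R",r[:,1]<-.18)): fit(r[m],lab)
    for lab,m in(("t",tb[:,1]>-.3),): 
        x=tb[m]; 
        mid=np.median(x[:,0]); fit(x[x[:,0]<x[:,0].mean()],"front tube"); fit(x[x[:,0]>x[:,0].mean()],"back tube")
E
```

```text
top
handle 192 mean [0.5476 0.2768 0.1287] dir [ 0.981 -0.145 -0.125] yaw -8.38 pitch -7.21 ext [-0.0685  0.0586] mid [0.5427 0.2775 0.1294]
rim front 443 mean [0.4536 0.2383 0.1207] dir [0.146 0.989 0.001] yaw 81.61 pitch 0.08 ext [-0.1405  0.1445] mid [0.4539 0.2402 0.1207]
[-0.0899 -0.0803 -0.0704] [0.12069193]
rim back 146 mean [0.6174 0.2159 0.1204] dir [0.147 0.989 0.004] yaw 81.53 pitch 0.22 ext [-0.1415  0.1423] mid [0.6175 0.2163 0.1204]
[0.0822 0.0852 0.0888] [0.12041495]
rim left 103 mean [0.5534 0.3686 0.1204] dir [ 0.989 -0.145 -0.005] yaw -8.34 pitch -0.27 ext [-0.0862  0.0882] mid [0.5543 0.3685 0.1204]
rim right 73 mean [0.5128 0.0877 0.1208] dir [ 0.989 -0.146 -0.006] yaw -8.41 pitch -0.35 ext [-0.0865  0.0843] mid [0.5117 0.0879 0.1208]
jar [0.5387425  0.13069972 0.06645204] [ 0.01974873 -0.09442832  0.06645204] 100
posts ((0.6855823397636414, -0.21703875064849854), (0.11063782870769501, 0.22025249898433685), 3.0919628143310547)
boards 362 ((0.6537718176841736, -0.2165839970111847), (0.27621984481811523, 0.36785563826560974), 3.6253597736358643)
L 182 mean [ 0.6134 
[... 1493 characters left out ...]
 3.1033523082733154)
boards 354 ((0.6520922780036926, -0.18089041113853455), (0.27070358395576477, 0.30779001116752625), 3.54036021232605)
L 214 mean [ 0.632  -0.1096  0.0334] dir [ 0.967  0.255 -0.01 ] yaw 14.76 pitch -0.6 ext [-0.1182  0.1541] mid [ 0.6493 -0.105   0.0332]
R 140 mean [ 0.6279 -0.3207  0.0337] dir [0.993 0.116 0.001] yaw 6.64 pitch 0.05 ext [-0.102   0.1127] mid [ 0.6332 -0.3201  0.0337]
front tube 113 mean [ 0.6502 -0.2044  0.1809] dir [ 0.049 -0.999  0.   ] yaw -87.17 pitch 0.01 ext [-0.0953  0.0949] mid [ 0.6502 -0.2042  0.1809]
back tube 117 mean [ 0.724  -0.2064  0.181 ] dir [ 0.046 -0.999  0.   ] yaw -87.38 pitch 0.0 ext [-0.1003  0.093 ] mid [ 0.7238 -0.2028  0.181 ]
```

```bash
python3 - <<'E'
from h import *
th=np.radians(-8.45);R=np.array([[np.cos(th),-np.sin(th)],[np.sin(th),np.cos(th)]])
for n,c in(("top",(.533,.2282)),("side",(.5357,.2259))):
    p=pickle.load(open(n+"0.pkl","rb")); w=cloud(p); W=w.reshape(-1,3); W=W[np.isfinite(W).all(1)]
    b=np.c_[(W[:,:2]-c)@R,W[:,2]]
    inn=(abs(b[:,0])<.066)&(b[:,1]>-.02)&(b[:,1]<.125)&(b[:,2]>.112)
    q=b[inn]; m=np.median(q[:,1]); q=q[abs(q[:,1]-m)<.012]
    print(n,len(q),"x",np.percentile(q[:,0],[1,99]).round(4),"y",np.percentile(q[:,1],[3,50,97]).round(4))
    for x0 in np.arange(-.06,.05,.015):
        s=q[abs(q[:,0]-x0)<.006]
        if len(s): print(x0.round(3),np.percentile(s[:,1],[5,95]).round(4),s[:,1].mean().round(4),"z",np.percentile(s[:,2],[50,90]).round(4))
    # jars & other stuff in caddy: max z by region
    inn=(abs(b[:,0])<.08)&(b[:,1]>-.03)&(b[:,1]<.135)
    q=b[inn]
    for x0 in np.arange(-.075,.08,.015):
        print(x0.round(3),[int(1000*np.nanmax(np.r_[0,q[(abs(q[:,0]-x0)<.0075)&(abs(q[:,1]-y0)<.0075)][:,2]])) for y0 in np.arange(-.02,.135,.015)])
E
```

```text
top 142 x [-0.0618  0.0616] y [0.0448 0.0495 0.0583]
-0.06 [0.045  0.0553] 0.0502 z [0.128  0.1321]
-0.045 [0.0455 0.0573] 0.0505 z [0.1298 0.1335]
-0.03 [0.0458 0.0569] 0.0503 z [0.1343 0.1366]
-0.015 [0.0457 0.0573] 0.0499 z [0.1379 0.1414]
0.0 [0.0451 0.0565] 0.0509 z [0.1413 0.1443]
0.015 [0.0451 0.0578] 0.0503 z [0.144  0.1479]
0.03 [0.0449 0.0552] 0.0483 z [0.1304 0.1435]
-0.075 [123, 125, 128, 123, 123, 123, 123, 126, 124, 126, 127]
-0.06 [8, 70, 72, 72, 132, 132, 70, 74, 74, 55, 8]
-0.045 [9, 75, 73, 76, 133, 134, 73, 74, 73, 60, 10]
-0.03 [11, 63, 74, 77, 136, 141, 74, 75, 74, 63, 11]
-0.015 [9, 65, 27, 32, 140, 143, 27, 29, 63, 64, 11]
0.0 [9, 70, 35, 32, 144, 144, 30, 30, 68, 68, 7]
0.015 [11, 71, 39, 33, 146, 150, 35, 33, 67, 74, 8]
0.03 [32, 76, 36, 39, 143, 149, 0, 44, 78, 78, 8]
0.045 [36, 81, 39, 41, 80, 98, 48, 44, 76, 80, 5]
0.06 [34, 119, 121, 118, 118, 118, 119, 116, 117, 122, 7]
0.075 [32, 89, 92, 88, 94, 87, 77, 94, 94, 91, 0]
side 216 x [-0.0626  0.062 ] y [0.0462 0.0557 0.0604]
-0.06 [0.0473 0.0584] 0.0527 z [0.1252 0.129 ]
-0.045 [0.0453 0.059 ] 0.0537 z [0.1281 0.1319]
-0.03 [0.0493 0.0596] 0.055 z [0.1307 0.1375]
-0.015 [0.0469 0.0601] 0.0545 z [0.1352 0.1393]
0.0 [0.0466 0.0601] 0.0545 z [0.1389 0.1434]
0.015 [0.0481 0.0585] 0.054 z [0.1428 0.1463]
0.03 [0.0524 0.0603] 0.0564 z [0.1271 0.1444]
-0.075 [126, 122, 122, 123, 125, 123, 125, 124, 124, 127, 128]
-0.06 [0, 66, 69, 70, 125, 131, 72, 74, 73, 0, 0]
-0.045 [0, 68, 75, 0, 132, 134, 74, 75, 75, 0, 0]
-0.03 [0, 66, 75, 65, 133, 138, 78, 79, 71, 0, 0]
-0.015 [0, 66, 25, 30, 138, 142, 26, 32, 62, 67, 0]
0.0 [0, 67, 30, 27, 142, 146, 143, 30, 62, 69, 0]
0.015 [0, 71, 34, 33, 144, 150, 33, 34, 70, 74, 0]
0.03 [0, 75, 39, 37, 0, 148, 40, 42, 73, 76, 0]
0.045 [0, 82, 0, 43, 97, 92, 44, 42, 74, 82, 0]
0.06 [0, 121, 122, 119, 117, 119, 124, 120, 117, 120, 0]
0.075 [0, 62, 91, 84, 58, 96, 88, 64, 85, 90, 0]
```

Emit:
{"name": "drive_tool", "arguments": {
  "motion": [
    [1.5,-2.2,0,0,0,0.46],
    [2.0,-2.9,0,0,0,0.92],
    [2.0,-2.9,0,0,0,0.92],
    [2.0,-2.9,0,0,0,0.46],
    [2.0,-2.9,0,-0.08,-0.58,0],
    [2.0,-2.9,-0.5,-0.08,-0.58,0],
    [2.0,-2.9,-0.5,-0.09,-0.58,0],
    [2.0,-2.9,-0.5,-0.09,-0.57,0]
  ],
  "gripper": 60,
  "grip_force": 50
}}

```text
time_s: 1.37
ee_pos: [0.4322, 0.3621, 0.208]
orientation: [0.752, 0.647, 0.081, 0.093]
contact_force: [0.5, -0.3, 0.0]
grip_width: 0.609
```

```bash
cat >> h.py <<'E'
from scipy.spatial.transform import Rotation as Rn
YB=-8.45
def tgt(center,yaw,local,tilt=0,rel=0):
    """TCP target given frame (center xy, yaw deg), local xyz m; tool x along local y (rel=0), tilted tips forward by tilt"""
    a=np.radians(yaw); ex=np.array([np.cos(a),np.sin(a),0]); ey=np.array([-np.sin(a),np.cos(a),0])
    p=np.r_[center,0]+local[0]*ex+local[1]*ey+np.array([0,0,local[2]])
    t=np.radians(tilt); z=np.sin(t)*ex-np.cos(t)*np.array([0,0,1]); x=ey; y=np.cross(z,x)
    return p,Rn.from_matrix(np.stack([x,y,z],1))
def delta(s,p,R):
    d=(p-s["ee_pos"])*100; r=(R*Rn.from_quat(s["orientation"]).inv()).as_rotvec(degrees=True)/6
    print("t",round(s["time_s"],2),"pos",s["ee_pos"].round(4),"need cm",d.round(2),"turn",r.round(3),"F",s["contact_force"].round(1),"M",s["wrist_torque"].round(2),"grip",round(s["grip_width"],3))
BOX=(.5345,.227)
E
python3 - <<'E'
from h import *; from rig import manip
p,R=tgt(BOX,YB,(-.0606,.052,.188),14)
delta(manip.read_state(),p,R)
p,R=tgt(BOX,YB,(-.0388,.052,.1008),14)
delta(manip.read_state(),p,R)
E
```

```text
t 1.37 pos [0.4322 0.3621 0.208 ] need cm [ 5.   -7.48 -2.  ] turn [-0.013  0.036  0.02 ] F [ 0.5 -0.3  0. ] M [0.02 0.23 0.01] grip 0.609
t 1.37 pos [0.4322 0.3621 0.208 ] need cm [  7.15  -7.8  -10.72] turn [-0.013  0.036  0.02 ] F [ 0.5 -0.3  0. ] M [0.02 0.23 0.01] grip 0.609
```

Emit:
{"name": "drive_tool", "arguments": {
  "motion": [
    [2.5,-3.7,-1,0,0.03,0.02],
    [2.5,-3.75,-1,0,0,0],
    [0,0,0,0,0,0],
    [0,0,0,0,0,0]
  ]
}}

```text
time_s: 1.7
ee_pos: [0.4777, 0.2926, 0.1891]
orientation: [0.754, 0.646, 0.078, 0.091]
contact_force: [-1.1, 1.3, 0.1]
grip_width: 0.605
```

```bash
python3 - <<'E'
from h import *; from rig import manip
s=manip.read_state()
p,R=tgt(BOX,YB,(-.0388,.052,.1008),14)
delta(s,p,R)
for n in("top","side"):
    q=manip.capture(n); cv2.imwrite(f"pics/{n}1.png",cv2.resize(q["frame"][120:320,140:400] if n=="side" else q["frame"][130:290,130:330],None,fx=3,fy=3,interpolation=cv2.INTER_CUBIC))
E
```

```text
t 1.7 pos [0.4777 0.2926 0.1891] need cm [ 2.6  -0.85 -8.83] turn [-0.003 -0.031  0.057] F [-1.1  1.3  0.1] M [0.11 0.3  0.02] grip 0.605
```

View pics/side1.png

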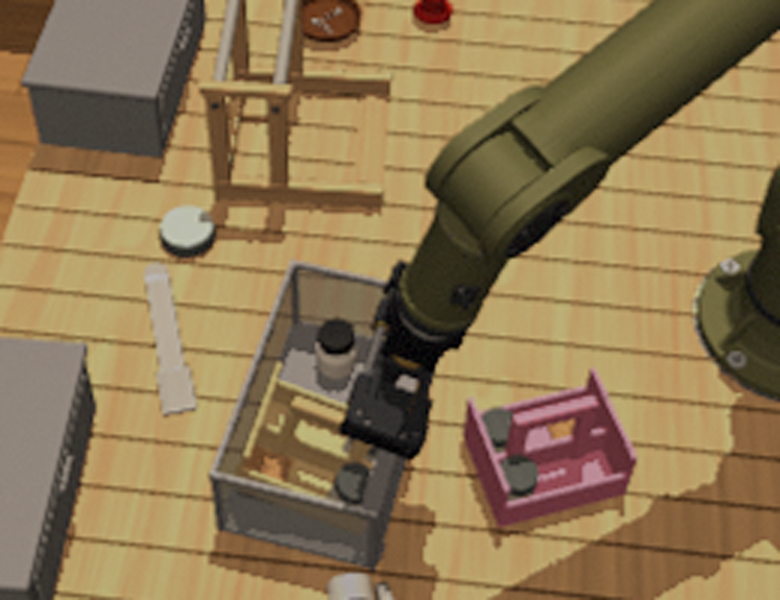

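View pics/top1.png

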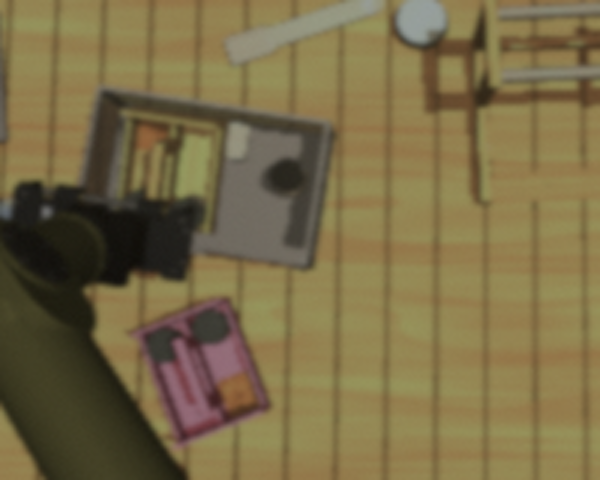

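Emit:
{"name": "drive_tool", "arguments": {
  "motion": [
    [0.4,-0.5,-1.0,0,0,0.0],
    [0.5,-0.1,-2.0,0,0,0],
    [0.5,-0.1,-2.0,0,0,0],
    [0,0,0,0,0,0],
    [0,0,0,0,0,0]
  ]
}}

```text
time_s: 2.22
ee_pos: [0.4894, 0.2889, 0.1381]
orientation: [0.751, 0.649, 0.077, 0.091]
contact_force: [-0.0, 0.3, 0.1]
grip_width: 0.601
```

```bash
python3 - <<'E'
from h import *; from rig import manip
s=manip.read_state()
p,R=tgt(BOX,YB,(-.0388,.052,.1008),14)
delta(s,p,R)
E
```

```text
t 2.22 pos [0.4894 0.2889 0.1381] need cm [ 1.43 -0.48 -3.73] turn [ 0.011 -0.049 -0.013] F [-0.   0.3  0.1] M [0.08 0.18 0.03] grip 0.601
```

Emit:
{"name": "drive_tool", "arguments": {
  "motion": [
    [0.5,-0.25,-1.3,0,0,0],
    [0.5,-0.25,-1.4,0,0,0],
    [0.4,0,-1.0,0,-0.04,0],
    [0,0,0,0,0,0],
    [0,0,0,0,0,0],
    [0,0,0,0,0,0]
  ]
}}

```text
time_s: 2.72
ee_pos: [0.5047, 0.2848, 0.1035]
orientation: [0.751, 0.648, 0.081, 0.092]
contact_force: [-0.3, 0.4, -0.5]
grip_width: 0.601
```

```bash
python3 - <<'E'
from h import *; from rig import manip
s=manip.read_state()
p,R=tgt(BOX,YB,(-.0388,.052,.1008),14)
delta(s,p,R)
q=manip.capture("side"); cv2.imwrite(f"pics/side2.png",cv2.resize(q["frame"][180:320,180:340],None,fx=4,fy=4,interpolation=cv2.INTER_CUBIC))
E
```

```text
t 2.72 pos [0.5047 0.2848 0.1035] need cm [-0.09 -0.07 -0.27] turn [-0.018  0.023 -0.009] F [-0.3  0.4 -0.5] M [ 0.09  0.26 -0.02] grip 0.601
```

View pics/side2.png

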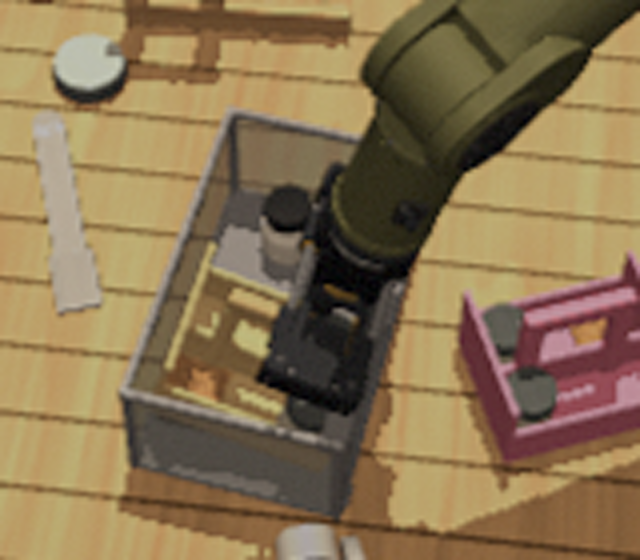

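Emit:
{"name": "drive_tool", "arguments": {
  "motion": [
    [-0.05,-0.05,-0.25,0,0,0],
    [0,0,0,0,0,0],
    [0,0,0,0,0,0],
    [0,0,0,0,0,0],
    [0,0,0,0,0,0],
    [0,0,0,0,0,0]
  ],
  "gripper": 0,
  "grip_force": 8
}}

```text
time_s: 3.27
ee_pos: [0.504, 0.2834, 0.1]
orientation: [0.752, 0.648, 0.08, 0.092]
contact_force: [0.4, 0.5, -0.5]
grip_width: 0.229
```

```bash
python3 - <<'E'
from h import *; from rig import manip
s=manip.read_state()
p,R=tgt(BOX,YB,(-.0388,.052,.1008),14)
delta(s,p,R); print(s["grip_width"]*87)
E
```

```text
t 3.27 pos [0.504  0.2834 0.1   ] need cm [-0.03  0.07  0.08] turn [-0.009  0.014 -0.   ] F [ 0.4  0.5 -0.5] M [0.07 0.32 0.  ] grip 0.229
19.94739142392089
```

Emit:
{"name": "drive_tool", "arguments": {
  "motion": [
    [0,0,0,0,0,0],
    [0,0,0,0,0,0],
    [0,0,0,0,0,0],
    [0,0,0,0,0,0]
  ]
}}

```text
time_s: 3.6
ee_pos: [0.5039, 0.2826, 0.0999]
orientation: [0.752, 0.648, 0.08, 0.093]
contact_force: [-1.3, -2.8, 2.1]
grip_width: 0.16
```

Emit:
{"name": "drive_tool", "arguments": {
  "motion": [
    [0,0,0,0,0,0],
    [0,0,0,0,0,0],
    [0,0,0,0,0,0],
    [0,0,0,0,0,0]
  ],
  "grip_force": 55
}}

```text
time_s: 3.93
ee_pos: [0.504, 0.2827, 0.0999]
orientation: [0.752, 0.648, 0.08, 0.093]
contact_force: [-2.4, -5.5, 4.4]
grip_width: 0.158
```

```bash
python3 - <<'E'
from h import *; from rig import manip
s=manip.read_state()
p,R=tgt(BOX,YB,(-.0388,.052,.1008),14)
delta(s,p,R); print(s["grip_width"]*87)
E
```

```text
t 3.93 pos [0.504  0.2827 0.0999] need cm [-0.02  0.15  0.09] turn [0.002 0.009 0.004] F [-2.4 -5.5  4.4] M [-1.04  0.52 -0.25] grip 0.158
13.734868046333222
```

```bash
cat >> h.py <<'E'
P0=np.array([.504,.2827,.0999]); A,B=.103,.087
def step(t,dCx,zclr,dy=0,yaw=YB):
    """TCP target at tilt t deg, C shifted dCx(m) along box x from start, clearance zclr of underside above brush front edge"""
    f=lambda t:(np.array([A*np.cos(t)+B*np.sin(t),A*np.sin(t)-B*np.cos(t)]))
    t=np.radians(t);t0=np.radians(14)
    v=f(t0)-f(t)
    a=np.radians(YB); ex=np.array([np.cos(a),np.sin(a),0]); ey=np.array([-np.sin(a),np.cos(a),0])
    Cz=.028+.048*np.tan(t)+zclr
    p=P0+ex*(v[0]+dCx)+ey*dy; p[2]=Cz-f(t)[1]
    _,R=tgt((0,0),yaw,(0,0,0),np.degrees(t))
    return p,R
def boxF(s):
    a=np.radians(YB); F=s["contact_force"];M=s["wrist_torque"]
    print("Fbox",[round(float(k),1) for k in (F[0]*np.cos(a)+F[1]*np.sin(a),-F[0]*np.sin(a)+F[1]*np.cos(a),F[2])],"Mbox",[round(float(k),2) for k in (M[0]*np.cos(a)+M[1]*np.sin(a),-M[0]*np.sin(a)+M[1]*np.cos(a),M[2])])
E
python3 - <<'E'
from h import *; from rig import manip
s=manip.read_state(); boxF(s)
for t,c in((14,.003),(10,.003),(6,.0025),(4,.002)):
  delta(s,*step(t,0,c))
E
```

```text
Fbox [-1.6, -5.8, 4.4] Mbox [-1.1, 0.37, -0.25]
t 3.93 pos [0.504  0.2827 0.0999] need cm [0.   0.   0.26] turn [0.002 0.009 0.004] F [-2.4 -5.5  4.4] M [-1.04  0.52 -0.25] grip 0.158
t 3.93 pos [0.504  0.2827 0.0999] need cm [ 0.44 -0.06  0.73] turn [0.1   0.668 0.004] F [-2.4 -5.5  4.4] M [-1.04  0.52 -0.25] grip 0.158
t 3.93 pos [0.504  0.2827 0.0999] need cm [ 0.94 -0.14  1.14] turn [0.198 1.328 0.004] F [-2.4 -5.5  4.4] M [-1.04  0.52 -0.25] grip 0.158
t 3.93 pos [0.504  0.2827 0.0999] need cm [ 1.21 -0.18  1.3 ] turn [0.247 1.657 0.004] F [-2.4 -5.5  4.4] M [-1.04  0.52 -0.25] grip 0.158
```

Emit:
{"name": "drive_tool", "arguments": {
  "motion": [
    [0,0,0.15,0,0,0],
    [0,0,0.15,0,0,0],
    [0,0,0,0,0,0],
    [0,0,0,0,0,0]
  ]
}}

```text
time_s: 4.27
ee_pos: [0.503, 0.2837, 0.1017]
orientation: [0.751, 0.649, 0.08, 0.092]
contact_force: [0.4, -0.3, -8.1]
grip_width: 0.154
```

```bash
python3 - <<'E'
from h import *; from rig import manip
s=manip.read_state(); boxF(s)
for t,c in((14,.003),(10,.003)):
  delta(s,*step(t,0,c))
q=manip.capture("side"); cv2.imwrite(f"pics/side3.png",cv2.resize(q["frame"][180:320,180:340],None,fx=4,fy=4,interpolation=cv2.INTER_CUBIC))
E
```

```text
Fbox [0.4, -0.2, -8.1] Mbox [0.03, 0.82, -0.06]
t 4.27 pos [0.503  0.2837 0.1017] need cm [ 0.1  -0.1   0.08] turn [-0.005 -0.004 -0.009] F [ 0.4 -0.3 -8.1] M [ 0.15  0.81 -0.06] grip 0.154
t 4.27 pos [0.503  0.2837 0.1017] need cm [ 0.54 -0.17  0.56] turn [ 0.093  0.655 -0.009] F [ 0.4 -0.3 -8.1] M [ 0.15  0.81 -0.06] grip 0.154
```

View pics/side3.png

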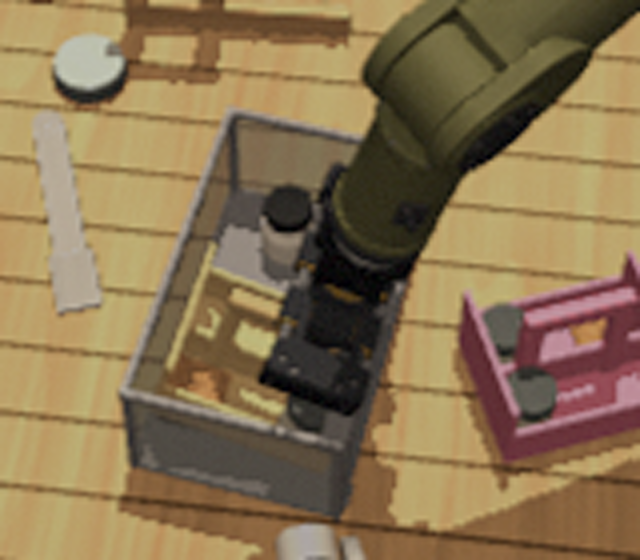

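Emit:
{"name": "drive_tool", "arguments": {
  "motion": [
    [0.12,-0.02,0.15,0.025,0.165,0],
    [0.12,-0.02,0.15,0.025,0.165,0],
    [0.12,-0.02,0.13,0.025,0.165,0],
    [0.12,-0.02,0.13,0.025,0.165,0],
    [0,0,0,0,0,0],
    [0,0,0,0,0,0]
  ]
}}

```text
time_s: 4.82
ee_pos: [0.5095, 0.2823, 0.1087]
orientation: [0.755, 0.65, 0.058, 0.066]
contact_force: [0.1, 0.1, -8.5]
grip_width: 0.154
```

```bash
python3 - <<'E'
from h import *; from rig import manip
s=manip.read_state(); boxF(s)
for t,c in((10,.003),(6,.0025)):
  delta(s,*step(t,0,c))
E
```

```text
Fbox [0.1, 0.2, -8.5] Mbox [0.02, 0.61, -0.01]
t 4.82 pos [0.5095 0.2823 0.1087] need cm [-0.11 -0.03 -0.14] turn [-0.011  0.017  0.011] F [ 0.1  0.1 -8.5] M [ 0.11  0.6  -0.01] grip 0.154
t 4.82 pos [0.5095 0.2823 0.1087] need cm [ 0.38 -0.1   0.26] turn [0.087 0.676 0.011] F [ 0.1  0.1 -8.5] M [ 0.11  0.6  -0.01] grip 0.154
```

Emit:
{"name": "drive_tool", "arguments": {
  "motion": [
    [0.1,-0.03,0.07,0.02,0.165,0],
    [0.1,-0.03,0.07,0.02,0.165,0],
    [0.1,-0.02,0.06,0.02,0.165,0],
    [0.08,-0.02,0.06,0.02,0.165,0.01],
    [0,0,0,0,0,0],
    [0,0,0,0,0,0]
  ]
}}

```text
time_s: 5.32
ee_pos: [0.5133, 0.2813, 0.1112]
orientation: [0.756, 0.652, 0.034, 0.04]
contact_force: [-0.6, -0.1, -8.9]
grip_width: 0.155
```

```bash
python3 - <<'E'
from h import *; from rig import manip
s=manip.read_state(); boxF(s)
for t,c in((6,.0025),(4,.002),(3,.0015)):
  delta(s,*step(t,0,c))
q=manip.capture("side"); cv2.imwrite(f"pics/side4.png",cv2.resize(q["frame"][180:320,180:340],None,fx=4,fy=4,interpolation=cv2.INTER_CUBIC))
pickle.dump(q,open("side4.pkl","wb"))
E
```

```text
Fbox [-0.5, -0.2, -8.9] Mbox [0.06, 0.3, -0.0]
t 5.32 pos [0.5133 0.2813 0.1112] need cm [0.01 0.   0.01] turn [ 0.008  0.015 -0.001] F [-0.6 -0.1 -8.9] M [ 0.1   0.29 -0.  ] grip 0.155
t 5.32 pos [0.5133 0.2813 0.1112] need cm [ 0.28 -0.04  0.18] turn [ 0.057  0.344 -0.001] F [-0.6 -0.1 -8.9] M [ 0.1   0.29 -0.  ] grip 0.155
t 5.32 pos [0.5133 0.2813 0.1112] need cm [ 0.42 -0.06  0.23] turn [ 0.081  0.509 -0.001] F [-0.6 -0.1 -8.9] M [ 0.1   0.29 -0.  ] grip 0.155
```

View pics/side4.png

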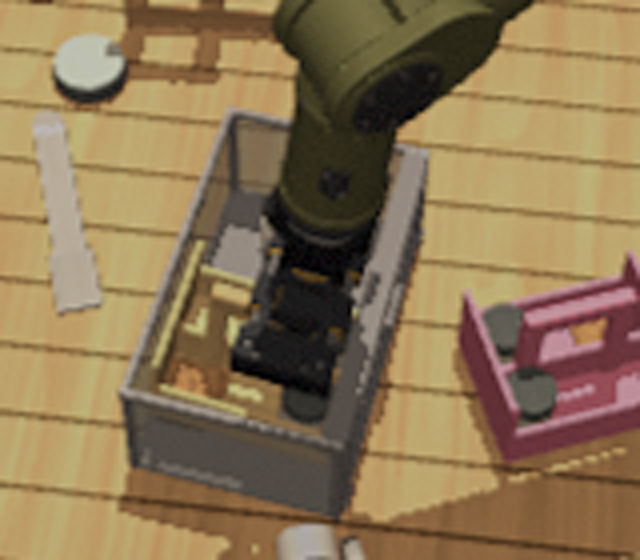

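Emit:
{"name": "drive_tool", "arguments": {
  "motion": [
    [0.1,-0.02,0.06,0.025,0.17,0],
    [0.15,-0.02,0.06,0.025,0.17,0],
    [0,0,0,0,0,0],
    [0,0,0,0,0,0],
    [0,0,0,0,0,0]
  ]
}}

```text
time_s: 5.78
ee_pos: [0.5152, 0.2811, 0.1123]
orientation: [0.757, 0.653, 0.023, 0.027]
contact_force: [-0.7, -0.5, -7.4]
grip_width: 0.153
```

```bash
python3 - <<'E'
from h import *; from rig import manip
s=manip.read_state(); boxF(s)
for t,c in((4,.002),(3,.0015)):
  delta(s,*step(t,0,c))
E
```

```text
Fbox [-0.6, -0.6, -7.4] Mbox [0.09, 0.17, 0.04]
t 5.78 pos [0.5152 0.2811 0.1123] need cm [ 0.08 -0.02  0.07] turn [ 0.007  0.001 -0.008] F [-0.7 -0.5 -7.4] M [0.11 0.16 0.04] grip 0.153
t 5.78 pos [0.5152 0.2811 0.1123] need cm [ 0.22 -0.04  0.13] turn [ 0.032  0.166 -0.008] F [-0.7 -0.5 -7.4] M [0.11 0.16 0.04] grip 0.153
```

Emit:
{"name": "drive_tool", "arguments": {
  "motion": [
    [0.1,-0.015,0,0,0,0],
    [0.1,-0.015,0,0,0,0],
    [0,0,0,0,0,0],
    [0,0,0,0,0,0]
  ]
}}

```text
time_s: 6.12
ee_pos: [0.5171, 0.2809, 0.1124]
orientation: [0.756, 0.653, 0.023, 0.027]
contact_force: [0.2, -0.6, -8.7]
grip_width: 0.155
```

Emit:
{"name": "drive_tool", "arguments": {
  "motion": [
    [0.1,-0.015,0,0,0,0],
    [0,0,0,0,0,0],
    [0,0,0,0,0,0]
  ]
}}

```text
time_s: 6.37
ee_pos: [0.5182, 0.2807, 0.1124]
orientation: [0.756, 0.653, 0.023, 0.027]
contact_force: [0.8, -0.3, -7.7]
grip_width: 0.152
```

Emit:
{"name": "drive_tool", "arguments": {
  "motion": [
    [0.1,-0.015,0,0,0,0],
    [0,0,0,0,0,0],
    [0,0,0,0,0,0]
  ]
}}

```text
time_s: 6.62
ee_pos: [0.5189, 0.2807, 0.1123]
orientation: [0.756, 0.653, 0.023, 0.027]
contact_force: [-0.6, 0.1, -7.0]
grip_width: 0.158
```

```bash
python3 - <<'E'
from h import *; from rig import manip
s=manip.read_state(); boxF(s)
for t,c in((4,.002),(3,.0015)):
  delta(s,*step(t,0,c))
E
```

```text
Fbox [-0.6, 0.0, -7.0] Mbox [0.0, 0.35, -0.01]
t 6.62 pos [0.5189 0.2807 0.1123] need cm [-0.29  0.02  0.07] turn [ 0.006 -0.002 -0.011] F [-0.6  0.1 -7. ] M [ 0.06  0.35 -0.01] grip 0.158
t 6.62 pos [0.5189 0.2807 0.1123] need cm [-0.15  0.    0.12] turn [ 0.03   0.163 -0.011] F [-0.6  0.1 -7. ] M [ 0.06  0.35 -0.01] grip 0.158
```

Emit:
{"name": "drive_tool", "arguments": {
  "motion": [
    [0.1,-0.015,0,0,0,0],
    [0,0,0,0,0,0],
    [0,0,0,0,0,0]
  ]
}}

```text
time_s: 6.87
ee_pos: [0.5193, 0.2807, 0.1122]
orientation: [0.756, 0.653, 0.022, 0.026]
contact_force: [-4.0, 0.4, -5.8]
grip_width: 0.154
```

```bash
python3 - <<'E'
from h import *; from rig import manip
s=manip.read_state(); boxF(s)
delta(s,*step(4,0,.002))
E
```

```text
Fbox [-4.0, -0.2, -5.8] Mbox [-0.03, 0.99, -0.06]
t 6.87 pos [0.5193 0.2807 0.1122] need cm [-0.33  0.02  0.07] turn [ 0.006 -0.012 -0.013] F [-4.   0.4 -5.8] M [ 0.11  0.98 -0.06] grip 0.154
```

Emit:
{"name": "drive_tool", "arguments": {
  "motion": [
    [0.1,-0.015,0,0,0,0],
    [0,0,0,0,0,0],
    [0,0,0,0,0,0]
  ]
}}

```text
time_s: 7.12
ee_pos: [0.5196, 0.2808, 0.1122]
orientation: [0.756, 0.653, 0.022, 0.026]
contact_force: [-5.9, 0.1, -4.7]
grip_width: 0.155
```

```bash
python3 - <<'E'
from h import *; from rig import manip
s=manip.read_state(); boxF(s)
delta(s,*step(4,0,.002))
E
```

```text
Fbox [-5.8, -0.8, -4.7] Mbox [-0.1, 1.54, -0.06]
t 7.12 pos [0.5196 0.2808 0.1122] need cm [-0.36  0.01  0.08] turn [ 0.006 -0.025 -0.016] F [-5.9  0.1 -4.7] M [ 0.13  1.54 -0.06] grip 0.155
```

Emit:
{"name": "drive_tool", "arguments": {
  "motion": [
    [-0.15,0.02,0,0,0,0],
    [0,0,0,0,0,0],
    [0,0,0,0,0,0]
  ]
}}

```text
time_s: 7.37
ee_pos: [0.5194, 0.2806, 0.1123]
orientation: [0.756, 0.653, 0.023, 0.027]
contact_force: [-2.2, 1.4, -6.7]
grip_width: 0.154
```

```bash
python3 - <<'E'
from h import *; from rig import manip
s=manip.read_state(); boxF(s)
for t in (4,2.5,1.5,0): delta(s,*step(t,.0027,.001))
q=manip.capture("side"); cv2.imwrite(f"pics/side5.png",cv2.resize(q["frame"][180:320,180:340],None,fx=4,fy=4,interpolation=cv2.INTER_CUBIC))
w=cloud(q).reshape(-1,3); th=np.radians(YB);R=np.array([[np.cos(th),-np.sin(th)],[np.sin(th),np.cos(th)]])
b=np.c_[(w[:,:2]-(.5357,.2259))@R,w[:,2]]
# +x end wall top z, and far(-y) side wall top slope (45 above underside at y~-8), 
m=(b[:,0]>.055)&(b[:,0]<.082)&(b[:,1]>-.005)&(b[:,1]<.11)&(b[:,2]>.09); print("endwall top",np.percentile(b[m][:,2],[50,90,98]),m.sum(),np.percentile(b[m][:,0],[5,50,95]))
for x0 in np.arange(-.05,.08,.01):
    m=(abs(b[:,0]-x0)<.005)&(b[:,1]>-.015)&(b[:,1]<.005); 
    if m.sum()>3: print(x0.round(3),m.sum(),np.percentile(b[m][:,2],[90,97]).round(4))
for x0 in np.arange(-.05,.08,.01):
    m=(abs(b[:,0]-x0)<.005)&(abs(b[:,1]-.053)<.008)&(b[:,2]>.1); 
    if m.sum()>1: print("bar",x0.round(3),m.sum(),np.percentile(b[m][:,2],[50,90]).round(4))
E
```

```text
Fbox [-2.3, 1.0, -6.7] Mbox [0.13, 1.01, 0.0]
t 7.37 pos [0.5194 0.2806 0.1123] need cm [-0.06 -0.01 -0.03] turn [ 0.005 -0.002 -0.011] F [-2.2  1.4 -6.7] M [0.28 0.98 0.  ] grip 0.154
t 7.37 pos [0.5194 0.2806 0.1123] need cm [ 0.14 -0.04  0.13] turn [ 0.042  0.245 -0.011] F [-2.2  1.4 -6.7] M [0.28 0.98 0.  ] grip 0.154
t 7.37 pos [0.5194 0.2806 0.1123] need cm [ 0.29 -0.06  0.23] turn [ 0.066  0.41  -0.011] F [-2.2  1.4 -6.7] M [0.28 0.98 0.  ] grip 0.154
t 7.37 pos [0.5194 0.2806 0.1123] need cm [ 0.51 -0.09  0.37] turn [ 0.103  0.657 -0.011] F [-2.2  1.4 -6.7] M [0.28 0.98 0.  ] grip 0.154
endwall top [0.10886696 0.11384819 0.11545794] 84 [0.07453153 0.0761252  0.07964974]
-0.05 11 [0.5411 0.5429]
0.04 7 [0.0752 0.0758]
0.05 9 [0.0768 0.078 ]
0.06 9 [0.0794 0.0805]
0.07 20 [0.0837 0.1111]
bar -0.05 24 [0.5193 0.522 ]
bar -0.04 24 [0.5202 0.5218]
bar -0.03 22 [0.5177 0.5197]
bar -0.02 28 [0.5156 0.5194]
bar -0.01 42 [0.5077 0.5164]
bar 0.0 58 [0.4953 0.5097]
bar 0.01 19 [0.488  0.5007]
bar 0.02 9 [0.1402 0.147 ]
bar 0.03 22 [0.1428 0.1472]
bar 0.04 35 [0.1303 0.1485]
bar 0.05 18 [0.1283 0.1459]
bar 0.07 2 [0.1069 0.1082]
```

View pics/side5.png

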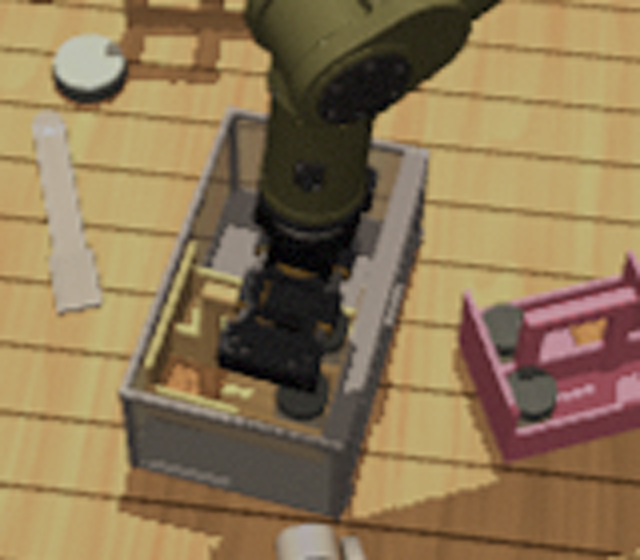

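```bash
python3 - <<'E'
from h import *; from rig import manip
th=np.radians(YB);R=np.array([[np.cos(th),-np.sin(th)],[np.sin(th),np.cos(th)]])
for n,c in(("side",(.5357,.2259)),("top",(.533,.2282))):
    q=manip.capture(n)
    pickle.dump(q,open(n+"6.pkl","wb"))
    w=cloud(q).reshape(-1,3)
    b=np.c_[(w[:,:2]-c)@R,w[:,2]]
    print(n)
    for x0 in np.arange(-.03,.085,.01):
        print(x0.round(3),[int(1000*np.nanmax(np.r_[0,b[(abs(b[:,0]-x0)<.005)&(abs(b[:,1]-y0)<.005)][:,2]])) for y0 in np.arange(-.02,.135,.01)])
E
```

```text
side
-0.03 [0, 0, 0, 531, 534, 533, 528, 522, 519, 517, 514, 506, 491, 87, 227, 226]
-0.02 [0, 0, 0, 0, 529, 528, 528, 521, 516, 508, 501, 485, 57, 74, 228, 228]
-0.01 [0, 0, 0, 0, 0, 524, 521, 521, 512, 501, 480, 227, 232, 226, 229, 229]
0.0 [0, 0, 0, 0, 0, 205, 520, 514, 506, 357, 225, 221, 227, 225, 228, 232]
0.01 [0, 0, 0, 0, 0, 210, 210, 500, 488, 209, 210, 208, 199, 74, 228, 226]
0.02 [0, 0, 0, 0, 0, 0, 0, 151, 145, 41, 39, 39, 0, 75, 0, 0]
0.03 [0, 0, 0, 0, 0, 0, 0, 150, 148, 38, 39, 41, 0, 81, 0, 0]
0.04 [0, 71, 74, 0, 0, 0, 0, 153, 148, 43, 42, 36, 0, 77, 0, 0]
0.05 [0, 74, 75, 39, 35, 0, 0, 148, 145, 38, 43, 43, 0, 76, 0, 0]
0.06 [0, 75, 74, 0, 0, 0, 0, 79, 62, 40, 43, 45, 70, 80, 0, 0]
0.07 [0, 111, 106, 114, 37, 101, 117, 78, 80, 107, 111, 44, 0, 114, 0, 0]
0.08 [118, 119, 126, 123, 123, 118, 122, 119, 118, 120, 117, 124, 113, 117, 116, 122]
top
-0.03 [228, 227, 503, 537, 534, 532, 529, 523, 521, 518, 513, 504, 493, 0, 0, 0]
-0.02 [227, 231, 286, 513, 530, 530, 528, 523, 520, 512, 504, 0, 0, 0, 0, 0]
-0.01 [232, 229, 286, 286, 514, 527, 525, 520, 510, 501, 0, 0, 0, 0, 0, 0]
0.0 [229, 227, 282, 288, 288, 512, 518, 515, 505, 0, 0, 0, 0, 0, 0, 0]
0.01 [230, 9, 6, 210, 209, 0, 494, 508, 0, 0, 0, 0, 0, 0, 0, 0]
0.02 [8, 11, 71, 0, 0, 35, 36, 147, 148, 0, 0, 39, 34, 0, 0, 0]
0.03 [7, 75, 76, 36, 37, 39, 39, 153, 150, 0, 0, 39, 43, 74, 0, 7]
0.04 [31, 76, 76, 36, 38, 41, 41, 154, 149, 37, 0, 40, 42, 77, 0, 5]
0.05 [31, 79, 75, 44, 39, 38, 38, 147, 145, 0, 0, 41, 43, 78, 0, 0]
0.06 [32, 77, 78, 41, 39, 44, 41, 83, 74, 43, 47, 42, 44, 76, 0, 5]
0.07 [28, 71, 112, 103, 112, 107, 113, 111, 0, 113, 103, 113, 102, 78, 0, 8]
0.08 [120, 121, 123, 118, 123, 123, 127, 123, 117, 129, 118, 122, 122, 121, 122, 120]
```

Emit:
{"name": "drive_tool", "arguments": {
  "motion": [
    [0.04,-0.02,0.07,0.02,0.12,0],
    [0.1,-0.02,0.06,0.02,0.12,0],
    [0,0,0,0,0,0],
    [0,0,0,0,0,0]
  ]
}}

```text
time_s: 7.85
ee_pos: [0.5212, 0.2801, 0.1137]
orientation: [0.757, 0.653, 0.014, 0.017]
contact_force: [-2.8, 0.9, -6.5]
grip_width: 0.157
```

```bash
python3 - <<'E'
from h import *; from rig import manip
s=manip.read_state(); boxF(s)
for t in (2.5,1.5,0): delta(s,*step(t,.0027,.001))
E
```

```text
Fbox [-2.9, 0.5, -6.5] Mbox [0.1, 0.98, -0.04]
t 7.85 pos [0.5212 0.2801 0.1137] need cm [-0.04  0.01 -0.02] turn [ 0.001  0.005 -0.005] F [-2.8  0.9 -6.5] M [ 0.25  0.95 -0.04] grip 0.157
t 7.85 pos [0.5212 0.2801 0.1137] need cm [ 0.1  -0.01  0.08] turn [ 0.025  0.17  -0.005] F [-2.8  0.9 -6.5] M [ 0.25  0.95 -0.04] grip 0.157
t 7.85 pos [0.5212 0.2801 0.1137] need cm [ 0.33 -0.04  0.23] turn [ 0.062  0.417 -0.005] F [-2.8  0.9 -6.5] M [ 0.25  0.95 -0.04] grip 0.157
```

Emit:
{"name": "drive_tool", "arguments": {
  "motion": [
    [0.08,-0.02,0.04,0.015,0.1,0],
    [0.08,-0.01,0.04,0.015,0.1,0],
    [0,0,0,0,0,0],
    [0,0,0,0,0,0]
  ]
}}

```text
time_s: 8.18
ee_pos: [0.5229, 0.2797, 0.1144]
orientation: [0.757, 0.653, 0.008, 0.009]
contact_force: [-4.2, 1.4, -6.9]
grip_width: 0.158
```

```bash
python3 - <<'E'
from h import *; from rig import manip
s=manip.read_state(); boxF(s)
for t in (1.5,0): delta(s,*step(t,.0027,.001))
E
```

```text
Fbox [-4.3, 0.8, -6.9] Mbox [0.08, 0.66, 0.0]
t 8.18 pos [0.5229 0.2797 0.1144] need cm [-0.06  0.03  0.02] turn [-0.003 -0.027 -0.007] F [-4.2  1.4 -6.9] M [0.18 0.64 0.  ] grip 0.158
t 8.18 pos [0.5229 0.2797 0.1144] need cm [ 0.16 -0.01  0.16] turn [ 0.034  0.221 -0.007] F [-4.2  1.4 -6.9] M [0.18 0.64 0.  ] grip 0.158
```

Emit:
{"name": "drive_tool", "arguments": {
  "motion": [
    [0.06,-0.01,0.05,0.017,0.11,0],
    [0.06,0,0.05,0.017,0.11,0],
    [0,0,0,0,0,0],
    [0,0,0,0,0,0]
  ]
}}

```text
time_s: 8.52
ee_pos: [0.5241, 0.2795, 0.1154]
orientation: [0.757, 0.653, -0.0, 0.0]
contact_force: [-3.2, 0.5, -6.7]
grip_width: 0.156
```

```bash
python3 - <<'E'
from h import *; from rig import manip
s=manip.read_state(); boxF(s)
delta(s,*step(0,.0027,.001))
th=np.radians(YB);R=np.array([[np.cos(th),-np.sin(th)],[np.sin(th),np.cos(th)]])
for n,c in(("side",(.5357,.2259)),("top",(.533,.2282))):
    q=manip.capture(n)
    pickle.dump(q,open(n+"7.pkl","wb")); cv2.imwrite(f"pics/{n}7.png",cv2.resize(q["frame"][180:320,180:340] if n=="side" else q["frame"][140:240,130:270],None,fx=4,fy=4,interpolation=cv2.INTER_CUBIC))
    w=cloud(q).reshape(-1,3)
    b=np.c_[(w[:,:2]-c)@R,w[:,2]]
    print(n)
    for x0 in np.arange(-.0,.085,.01):
        print(x0.round(3),[int(1000*np.nanmax(np.r_[0,b[(abs(b[:,0]-x0)<.005)&(abs(b[:,1]-y0)<.005)][:,2]])) for y0 in np.arange(-.02,.135,.01)])
E
```

```text
Fbox [-3.2, -0.0, -6.7] Mbox [-0.04, 0.35, -0.02]
t 8.52 pos [0.5241 0.2795 0.1154] need cm [0.04 0.02 0.06] turn [ 0.002  0.001 -0.007] F [-3.2  0.5 -6.7] M [ 0.01  0.35 -0.02] grip 0.156
side
-0.0 [0, 0, 0, 535, 534, 535, 528, 524, 524, 520, 516, 508, 508, 495, 232, 231]
0.01 [0, 0, 0, 0, 531, 530, 527, 522, 515, 513, 507, 490, 229, 233, 231, 231]
0.02 [0, 0, 0, 0, 0, 526, 526, 521, 515, 503, 212, 213, 201, 77, 228, 230]
0.03 [0, 0, 0, 0, 0, 0, 522, 514, 510, 40, 42, 0, 0, 76, 0, 0]
0.04 [0, 0, 0, 0, 0, 0, 510, 512, 152, 39, 44, 40, 0, 77, 0, 0]
0.05 [0, 74, 74, 0, 0, 0, 0, 149, 148, 39, 37, 45, 0, 74, 0, 0]
0.06 [0, 72, 75, 0, 0, 0, 0, 148, 115, 40, 40, 0, 0, 76, 0, 0]
0.07 [0, 77, 76, 0, 36, 0, 0, 77, 79, 43, 42, 39, 0, 76, 0, 0]
0.08 [122, 129, 121, 121, 124, 123, 121, 118, 124, 122, 124, 123, 121, 116, 117, 123]
top
-0.0 [232, 231, 513, 539, 537, 534, 526, 526, 523, 519, 514, 511, 505, 0, 0, 0]
0.01 [233, 231, 289, 520, 533, 532, 529, 522, 519, 517, 508, 0, 0, 0, 0, 0]
0.02 [228, 200, 283, 288, 527, 527, 526, 522, 511, 505, 0, 0, 0, 0, 0, 0]
0.03 [9, 26, 8, 0, 0, 519, 519, 516, 0, 0, 0, 0, 0, 0, 0, 0]
0.04 [32, 77, 74, 36, 38, 41, 509, 503, 153, 0, 0, 38, 41, 0, 0, 0]
0.05 [32, 75, 73, 41, 36, 39, 79, 149, 148, 0, 0, 41, 40, 78, 0, 0]
0.06 [30, 76, 78, 40, 37, 39, 40, 116, 0, 0, 0, 43, 39, 77, 0, 5]
0.07 [33, 78, 71, 39, 35, 36, 41, 77, 0, 38, 41, 42, 38, 75, 0, 10]
0.08 [124, 123, 123, 115, 121, 121, 128, 125, 122, 120, 121, 124, 123, 116, 120, 120]
```

View pics/side7.png

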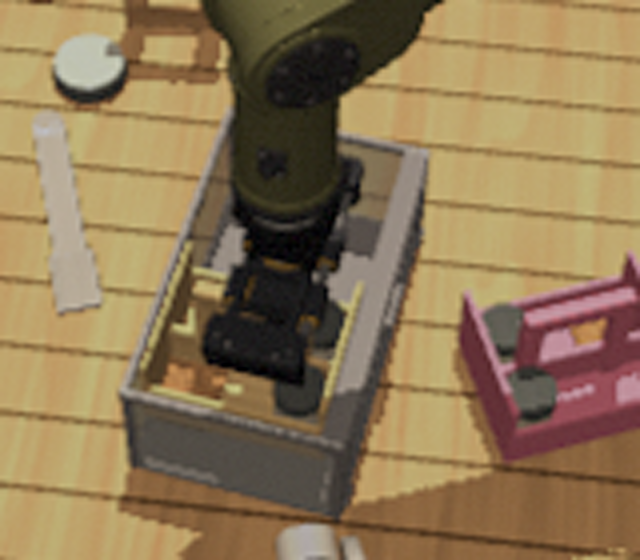

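View pics/top7.png

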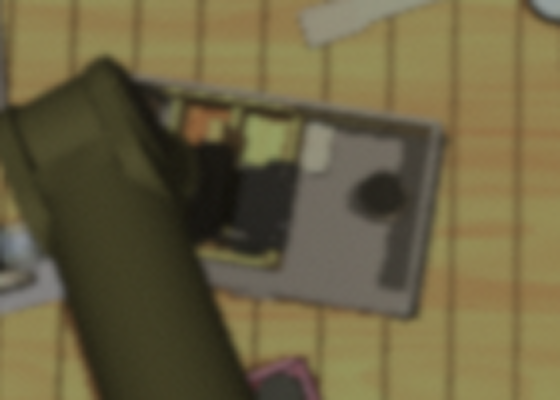

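Emit:
{"name": "drive_tool", "arguments": {
  "motion": [
    [-0.1,0.015,0,0,0,0],
    [-0.08,0.01,0,0,0,0],
    [0,0,0.1,0,0,0],
    [0,0,0.2,0,0,0],
    [0,0,0.2,0,0,0],
    [0,0,0,0,0,0],
    [0,0,0,0,0,0]
  ]
}}

```text
time_s: 9.2
ee_pos: [0.5223, 0.2801, 0.1208]
orientation: [0.757, 0.653, 0.001, 0.0]
contact_force: [-0.6, -0.4, -8.7]
grip_width: 0.152
```

```bash
python3 - <<'E'
from h import *; from rig import manip
s=manip.read_state(); boxF(s)
delta(s,*step(0,.0013,.006))
E
```

```text
Fbox [-0.5, -0.4, -8.7] Mbox [-0.01, -0.09, -0.03]
t 9.2 pos [0.5223 0.2801 0.1208] need cm [ 0.07 -0.02  0.02] turn [-0.005  0.009 -0.01 ] F [-0.6 -0.4 -8.7] M [-0.02 -0.09 -0.03] grip 0.152
```

Emit:
{"name": "drive_tool", "arguments": {
  "motion": [
    [0.02,0,0.3,0,0,0],
    [0,0,0.4,0,0,0],
    [0,0,0.5,0,0,0],
    [0,0,0.5,0,0,0],
    [0,0,0.5,0,0,0],
    [0,0,0,0,0,0]
  ]
}}

```text
time_s: 9.7
ee_pos: [0.5231, 0.2805, 0.1443]
orientation: [0.757, 0.653, 0.002, 0.0]
contact_force: [0.7, -0.1, -8.3]
grip_width: 0.156
```

```bash
python3 - <<'E'
from h import *; from rig import manip
s=manip.read_state(); boxF(s)
delta(s,*step(0,.0013,.006))
E
```

```text
Fbox [0.7, 0.0, -8.3] Mbox [0.09, -0.18, -0.02]
t 9.7 pos [0.5231 0.2805 0.1443] need cm [-0.01 -0.06 -2.33] turn [-0.016  0.025 -0.01 ] F [ 0.7 -0.1 -8.3] M [ 0.06 -0.19 -0.02] grip 0.156
```

Emit:
{"name": "drive_tool", "arguments": {
  "motion": [
    [0,-0.03,0.5,0,0.02,0],
    [-0.03,-0.03,0.8,0,0,0],
    [0,0,0.9,0,0,0],
    [0,0,0.9,0,0,0],
    [0,0,0.9,0,0,0],
    [0,0,0.8,0,0,0],
    [0,0,0,0,0,0]
  ]
}}

```text
time_s: 10.28
ee_pos: [0.5232, 0.2801, 0.1933]
orientation: [0.757, 0.653, 0.001, -0.0]
contact_force: [0.5, 0.3, -7.6]
grip_width: 0.158
```

```bash
python3 - <<'E'
from h import *; from rig import manip
s=manip.read_state(); boxF(s)
delta(s,*step(0,.0013,.006))
E
```

```text
Fbox [0.5, 0.3, -7.6] Mbox [0.11, -0.3, 0.0]
t 10.28 pos [0.5232 0.2801 0.1933] need cm [-0.01 -0.02 -7.23] turn [-0.023  0.017 -0.01 ] F [ 0.5  0.3 -7.6] M [ 0.06 -0.31  0.  ] grip 0.158
```

Emit:
{"name": "drive_tool", "arguments": {
  "motion": [
    [0,0,1,0,0,0],
    [0,0,1,0,0,0],
    [0,0,1.5,0,0,0],
    [0,0,1.5,0,0,0],
    [0,0,1.0,0,0,0],
    [0,0,0,0,0,0]
  ]
}}

```text
time_s: 10.78
ee_pos: [0.5233, 0.2801, 0.2538]
orientation: [0.757, 0.653, 0.002, -0.0]
contact_force: [1.4, 1.1, -6.8]
grip_width: 0.154
```

```bash
python3 - <<'E'
from h import *; from rig import manip
s=manip.read_state(); boxF(s)
print(s["joint_pos"].round(2))
delta(s,*step(0,.0013,.006))
for n in("side","top"):
    q=manip.capture(n); pickle.dump(q,open(n+"8.pkl","wb"))
    cv2.imwrite(f"pics/{n}8.png",cv2.resize(q["frame"][140:320,150:400] if n=="side" else q["frame"][100:290,120:370],None,fx=3,fy=3,interpolation=cv2.INTER_CUBIC))
E
```

```text
Fbox [1.2, 1.3, -6.8] Mbox [0.09, -0.28, 0.02]
[-0.66  0.18  0.14  1.56 -0.03  1.4   0.91]
t 10.78 pos [0.5233 0.2801 0.2538] need cm [ -0.02  -0.03 -13.28] turn [-0.029  0.025 -0.01 ] F [ 1.4  1.1 -6.8] M [ 0.05 -0.29  0.02] grip 0.154
```

View pics/side8.png

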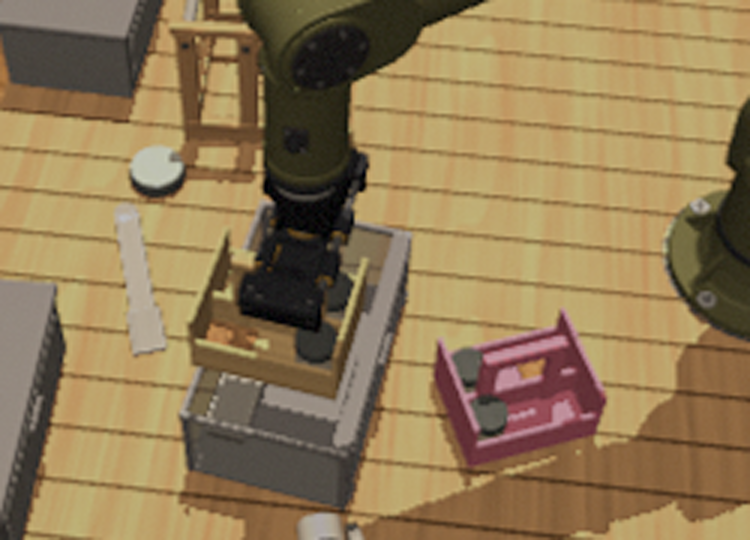

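View pics/top8.png

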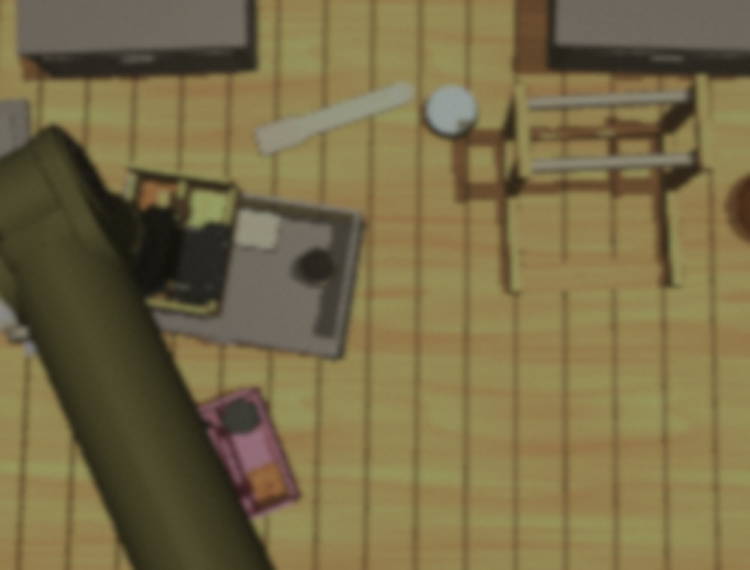

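Emit:
{"name": "drive_tool", "arguments": {
  "motion": [
    [0,-1,0,0,0,-0.4],
    [-0.3,-2,0,0,0,-0.8],
    [-0.5,-3,0,0,0,-0.95],
    [-0.6,-3.2,0,0,0,-0.95],
    [-0.6,-3.4,0,0,0,-0.95],
    [-0.6,-3.4,0,0,0,-0.95],
    [-0.6,-3.4,0,0,0,-0.95],
    [-0.6,-3.4,0,0,0,-0.95]
  ]
}}

```text
time_s: 11.55
ee_pos: [0.4825, 0.0496, 0.2492]
orientation: [0.94, 0.342, -0.001, -0.001]
contact_force: [0.4, -0.6, -8.1]
grip_width: 0.15
```

Emit:
{"name": "drive_tool", "arguments": {
  "motion": [
    [-0.6,-3.4,0,0,0,-0.95],
    [-0.6,-3.4,0,0,0,-0.95],
    [-0.6,-3.4,0,0,0,-0.95],
    [-0.6,-3.4,0,0,0,-0.95],
    [-0.6,-3.4,0,0,0,-0.95],
    [-0.5,-3.0,0,0,0,-0.9],
    [-0.4,-2.0,0,0,0,-0.4],
    [0,0,0,0,0,0]
  ]
}}

```text
time_s: 12.22
ee_pos: [0.4426, -0.1748, 0.25]
orientation: [1.0, 0.03, -0.001, 0.0]
contact_force: [-0.7, 0.1, -7.0]
grip_width: 0.156
```

```bash
cat >> h.py <<'E'
RK=(.6375,-.2205); YR=3.0
E
python3 - <<'E'
from h import *; from rig import manip
s=manip.read_state(); print(s["joint_pos"].round(2))
delta(s,*tgt(RK,YR,(-.192,.028,.12)))
E
```

```text
[-0.26 -0.09  0.55  1.84  0.05  1.38  0.34]
t 12.22 pos [ 0.4426 -0.1748  0.25  ] need cm [  0.17  -2.78 -13.  ] turn [ 2.1000e-02 -5.0000e-03  1.4936e+01] F [-0.7  0.1 -7. ] M [0.07 0.05 0.03] grip 0.156
```

Emit:
{"name": "drive_tool", "arguments": {
  "motion": [
    [0.05,-0.7,-1,0.02,0,-0.06],
    [0.05,-0.7,-2,0,0,0],
    [0.05,-0.7,-2.5,0,0,0],
    [0.05,-0.7,-2.5,0,0,0],
    [0,0,-2.0,0,0,0],
    [0,0,-1.5,0,0,0],
    [0,0,-0.8,0,0,0],
    [0,0,0,0,0,0]
  ]
}}

```text
time_s: 12.88
ee_pos: [0.4453, -0.195, 0.1247]
orientation: [0.999, 0.032, -0.003, -0.003]
contact_force: [-1.1, -1.2, -8.5]
grip_width: 0.156
```

```bash
python3 - <<'E'
from h import *; from rig import manip
s=manip.read_state(); 
p,_=tgt(RK,YR,(-.192,.028,.090)); _,R=tgt(RK,YR-90,(0,0,0)); delta(s,p,R)
for n in("side","top"):
    q=manip.capture(n); pickle.dump(q,open(n+"9.pkl","wb"))
    cv2.imwrite(f"pics/{n}9.png",cv2.resize(q["frame"][90:270,190:400] if n=="side" else q["frame"][110:270,250:420],None,fx=3,fy=3,interpolation=cv2.INTER_CUBIC))
E
```

```text
t 12.88 pos [ 0.4453 -0.195   0.1247] need cm [-0.1  -0.76 -3.47] turn [-0.05  -0.053 -0.114] F [-1.1 -1.2 -8.5] M [0.01 0.05 0.03] grip 0.156
```

View pics/side9.png

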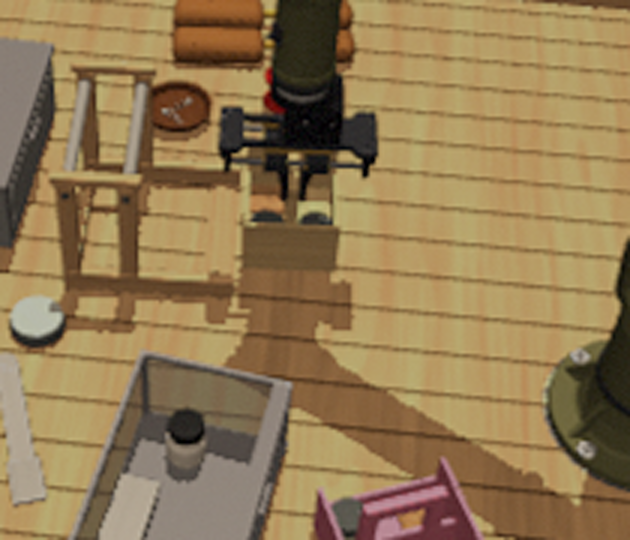

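View pics/top9.png

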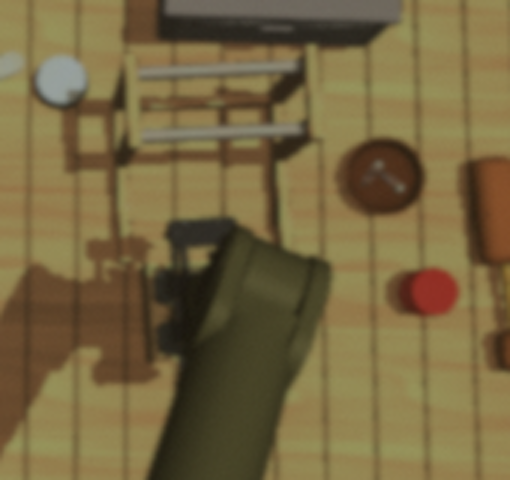

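Emit:
{"name": "drive_tool", "arguments": {
  "motion": [
    [-0.05,-0.35,-0.8,-0.04,-0.05,-0.1],
    [-0.05,-0.35,-0.8,0,0,0],
    [0,0,-0.8,0,0,0],
    [0,0,-0.4,0,0,0],
    [0,0,-0.2,0,0,0],
    [0,0,0,0,0,0],
    [0,0,0,0,0,0]
  ]
}}

```text
time_s: 13.57
ee_pos: [0.446, -0.2036, 0.0975]
orientation: [1.0, 0.026, 0.002, 0.0]
contact_force: [1.2, 0.7, -8.3]
grip_width: 0.154
```

```bash
python3 - <<'E'
from h import *; from rig import manip
s=manip.read_state(); 
p,_=tgt(RK,YR,(-.192,.028,.087)); _,R=tgt(RK,YR-90,(0,0,0)); delta(s,p,R)
E
```

```text
t 13.57 pos [ 0.446  -0.2036  0.0975] need cm [-0.17  0.1  -1.05] turn [0.002 0.047 0.007] F [ 1.2  0.7 -8.3] M [-0.18  0.05 -0.  ] grip 0.154
```

Emit:
{"name": "drive_tool", "arguments": {
  "motion": [
    [-0.1,0,-0.3,0,0.03,0],
    [0,0,-0.3,0,0,0],
    [0,0,-0.15,0,0,0],
    [0,0,0,0,0,0],
    [0,0,0,0,0,0]
  ]
}}

```text
time_s: 13.98
ee_pos: [0.4448, -0.2036, 0.0898]
orientation: [1.0, 0.026, 0.001, 0.0]
contact_force: [0.6, -0.2, -7.9]
grip_width: 0.155
```

Emit:
{"name": "drive_tool", "arguments": {
  "motion": [
    [0,0,-0.15,0,0,0],
    [0,0,0,0,0,0],
    [0,0,0,0,0,0]
  ]
}}

```text
time_s: 14.23
ee_pos: [0.4449, -0.2036, 0.0884]
orientation: [1.0, 0.026, 0.001, 0.0]
contact_force: [-0.7, -0.0, -7.8]
grip_width: 0.154
```

```bash
python3 - <<'E'
from h import *; from rig import manip
s=manip.read_state(); 
p,_=tgt(RK,YR,(-.192,.028,.087)); _,R=tgt(RK,YR-90,(0,0,0)); delta(s,p,R)
E
```

```text
t 14.23 pos [ 0.4449 -0.2036  0.0884] need cm [-0.06  0.11 -0.14] turn [0.002 0.016 0.008] F [-0.7 -0.  -7.8] M [-0.15  0.05 -0.07] grip 0.154
```

Emit:
{"name": "drive_tool", "arguments": {
  "motion": [
    [0,0,-0.15,0,0,0],
    [0,0,0,0,0,0],
    [0,0,0,0,0,0]
  ]
}}

```text
time_s: 14.48
ee_pos: [0.4451, -0.2038, 0.087]
orientation: [1.0, 0.026, 0.001, 0.0]
contact_force: [-0.0, 0.0, -7.2]
grip_width: 0.15
```

Emit:
{"name": "drive_tool", "arguments": {
  "motion": [
    [0,0,-0.1,0,0,0],
    [0,0,0,0,0,0],
    [0,0,0,0,0,0]
  ]
}}

```text
time_s: 14.73
ee_pos: [0.4452, -0.2037, 0.0869]
orientation: [1.0, 0.026, 0.001, -0.0]
contact_force: [-3.4, 1.0, 4.2]
grip_width: 0.155
```

Emit:
{"name": "drive_tool", "arguments": {
  "motion": [
    [0,0,0.05,0,0,0],
    [0,0,0,0,0,0],
    [0,0,0,0,0,0],
    [0,0,0,0,0,0]
  ],
  "gripper": 50,
  "grip_force": 20
}}

```text
time_s: 15.07
ee_pos: [0.4455, -0.2039, 0.0868]
orientation: [1.0, 0.026, 0.002, 0.0]
contact_force: [-0.5, 0.1, 0.6]
grip_width: 0.375
```

```bash
python3 - <<'E'
from h import *; from rig import manip
s=manip.read_state(); 
p,_=tgt(RK,YR,(-.192,.028,.087)); _,R=tgt(RK,YR-90,(0,0,0)); delta(s,p,R)
E
```

```text
t 15.07 pos [ 0.4455 -0.2039  0.0868] need cm [-0.12  0.13  0.02] turn [0.006 0.03  0.009] F [-0.5  0.1  0.6] M [-0.09  0.05  0.02] grip 0.375
```

Emit:
{"name": "drive_tool", "arguments": {
  "motion": [
    [0,0,1.0,0,0,0],
    [0,0,2.5,0,0,0],
    [0,0,3.0,0,0,0],
    [-0.5,-0.1,3.0,0,0,-0.5],
    [-1,-0.3,2.0,0,0,-0.95],
    [-1,-0.3,0,0,0,-0.95],
    [-1,-0.3,0,0,0,-0.95],
    [-1,-0.3,0,0,0,-0.95]
  ],
  "gripper": 100
}}

```text
time_s: 15.73
ee_pos: [0.3999, -0.2171, 0.2028]
orientation: [0.98, -0.201, 0.002, 0.0]
contact_force: [0.0, 0.0, -0.2]
grip_width: 0.965
```

Emit:
{"name": "drive_tool", "arguments": {
  "motion": [
    [-1,-0.3,0,0,0,-0.95],
    [-1,-0.3,0,0,0,-0.95],
    [-1,-0.3,0,0,0,-0.95],
    [-0.8,-0.2,0,0,0,-0.95],
    [0,0,0,0,0,-0.95],
    [0,0,0,0,0,-0.95],
    [0,0,0,0,0,-0.95],
    [0,0,0,0,0,-0.95]
  ]
}}

```text
time_s: 16.4
ee_pos: [0.362, -0.228, 0.2023]
orientation: [0.825, -0.565, 0.001, 0.0]
contact_force: [0.4, -0.0, 0.1]
grip_width: 0.999
```

```bash
python3 - <<'E'
from h import *; from rig import manip
s=manip.read_state(); print(s["joint_pos"].round(2))
p,_=tgt(RK,YR,(-.280,.008,.020)); _,R=tgt(RK,YR-180,(0,0,0)); delta(s,p,R)
for n in("side","top"):
    q=manip.capture(n); pickle.dump(q,open(n+"10.pkl","wb"))
    cv2.imwrite(f"pics/{n}10.png",cv2.resize(q["frame"][90:270,190:400] if n=="side" else q["frame"][110:270,250:420],None,fx=3,fy=3,interpolation=cv2.INTER_CUBIC))
E
```

```text
[-0.08 -0.19  0.52  2.01  0.1   1.3  -0.8 ]
t 16.4 pos [ 0.362  -0.228   0.2023] need cm [ -0.46   0.08 -18.23] turn [ 0.022  0.013 -3.039] F [ 0.4 -0.   0.1] M [-0.06  0.11 -0.01] grip 0.999
```

View pics/side10.png

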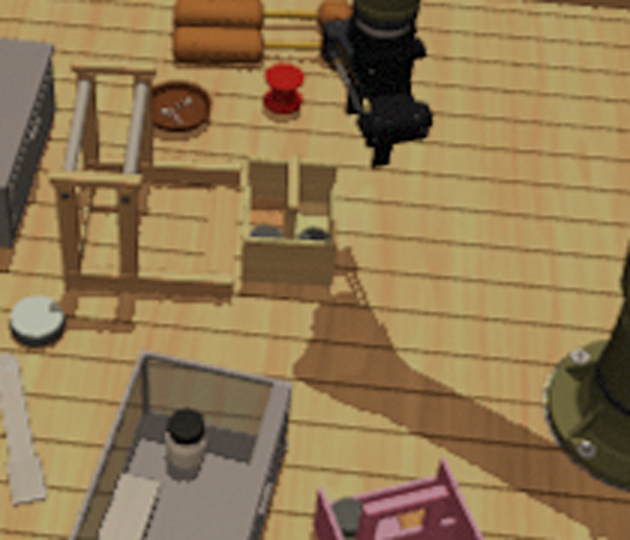

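View pics/top10.png

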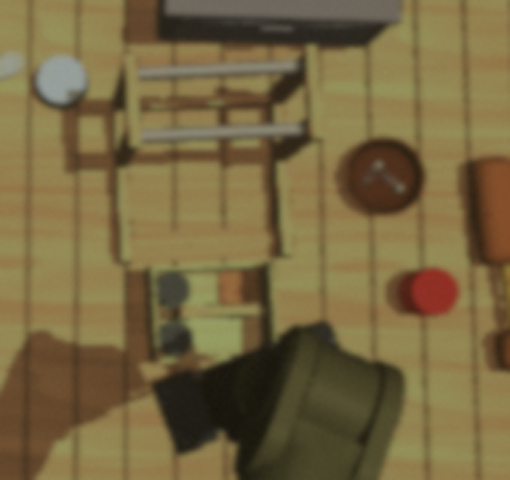

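Emit:
{"name": "drive_tool", "arguments": {
  "motion": [
    [-0.2,0,-1,0,0,-0.8],
    [-0.2,0,-2.5,0,0,-0.8],
    [0,0,-3,0,0,-0.8],
    [0,0,-3,0,0,-0.6],
    [0,0,-2,0,0,0],
    [0,0,-1,0,0,0],
    [0,0,0,0,0,0],
    [0,0,0,0,0,0]
  ]
}}

```text
time_s: 17.17
ee_pos: [0.3583, -0.2279, 0.0771]
orientation: [0.729, -0.684, 0.001, 0.001]
contact_force: [-0.2, -1.1, 0.7]
grip_width: 0.995
```

```bash
python3 - <<'E'
from h import *; from rig import manip
s=manip.read_state(); print(s["joint_pos"].round(2))
p,_=tgt(RK,YR,(-.278,.008,.020)); _,R=tgt(RK,YR-180,(0,0,0)); delta(s,p,R)
E
```

```text
[-0.04 -0.05  0.54  2.17  0.03  1.01 -1.03]
t 17.17 pos [ 0.3583 -0.2279  0.0771] need cm [ 0.12  0.09 -5.71] turn [ 0.021 -0.    -0.106] F [-0.2 -1.1  0.7] M [-0.07  0.11  0.01] grip 0.995
```

Emit:
{"name": "drive_tool", "arguments": {
  "motion": [
    [0.05,0,-1.5,0.02,0,-0.1],
    [0,0,-2,0,0,0],
    [0,0,-1.3,0,0,0],
    [0,0,-0.7,0,0,0],
    [0,0,0,0,0,0],
    [0,0,0,0,0,0]
  ]
}}

```text
time_s: 17.67
ee_pos: [0.3593, -0.2281, 0.0225]
orientation: [0.725, -0.688, 0.001, -0.0]
contact_force: [-0.2, 0.0, -0.1]
grip_width: 0.998
```

```bash
python3 - <<'E'
from h import *; from rig import manip
s=manip.read_state(); print(s["joint_pos"].round(2))
p,_=tgt(RK,YR,(-.278,.008,.020)); _,R=tgt(RK,YR-180,(0,0,0)); delta(s,p,R)
for n in("side",):
    q=manip.capture(n); pickle.dump(q,open(n+"11.pkl","wb"))
    cv2.imwrite(f"pics/{n}11.png",cv2.resize(q["frame"][90:240,190:400] if n=="side" else q["frame"][110:270,250:420],None,fx=3.5,fy=3.5,interpolation=cv2.INTER_CUBIC))
E
```

```text
[-0.04  0.05  0.55  2.22 -0.04  0.88 -0.98]
t 17.67 pos [ 0.3593 -0.2281  0.0225] need cm [ 0.01  0.1  -0.25] turn [0.003 0.012 0.003] F [-0.2  0.  -0.1] M [-0.05  0.17  0.  ] grip 0.998
```

View pics/side11.png

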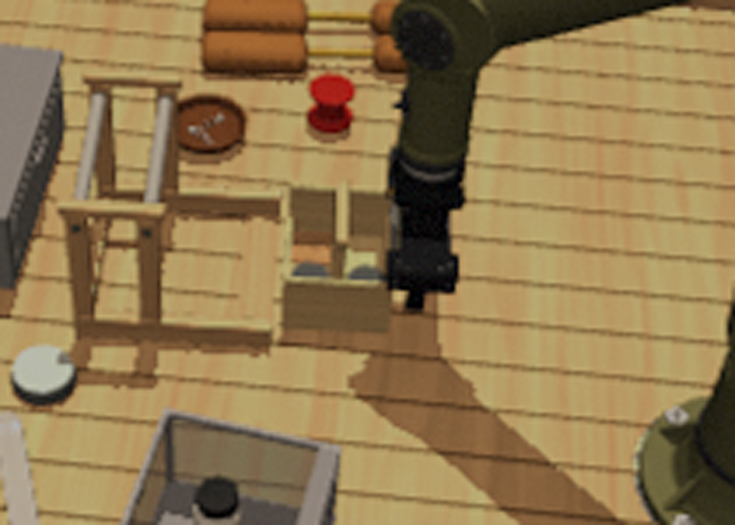

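Emit:
{"name": "drive_tool", "arguments": {
  "motion": [
    [0.5,0.05,0,0,0,0],
    [0.5,0.1,0,0,0,0],
    [0.5,0.05,0,0,0,0],
    [0.5,0.03,0,0,0,0],
    [0.5,0.03,0,0,0,0],
    [0.5,0.03,0,0,0,0]
  ]
}}

```text
time_s: 18.22
ee_pos: [0.3852, -0.2247, 0.021]
orientation: [0.725, -0.689, -0.003, 0.002]
contact_force: [-15.5, -0.6, 11.4]
grip_width: 0.997
```

```bash
python3 - <<'E'
from h import *; from rig import manip
s=manip.read_state(); print(s["joint_pos"].round(2))
p,_=tgt(RK,YR,(-.068,.008,.020)); _,R=tgt(RK,YR-180,(0,0,0)); delta(s,p,R)
E
```

```text
[-0.05  0.11  0.54  2.16 -0.07  0.89 -0.99]
t 18.22 pos [ 0.3852 -0.2247  0.021 ] need cm [18.4   0.87 -0.1 ] turn [-0.018 -0.074  0.011] F [-15.5  -0.6  11.4] M [-0.26  3.23  0.11] grip 0.997
```

```bash
python3 - <<'E'
from h import *; from rig import manip
for n in("side","top"):
    q=manip.capture(n); pickle.dump(q,open(n+"12.pkl","wb"))
    cv2.imwrite(f"pics/{n}12.png",cv2.resize(q["frame"][110:200,230:330] if n=="side" else q["frame"][150:270,270:380],None,fx=6,fy=6,interpolation=cv2.INTER_CUBIC))
s=manip.read_state(); print(s["ee_pos"],s["contact_force"],s["wrist_torque"])
E
```

```text
[ 0.38579672 -0.22472555  0.02093767] [-8.77744624  0.46755969  6.49663335] [-0.03613314  1.77518409  0.03370101]
```

View pics/side12.png

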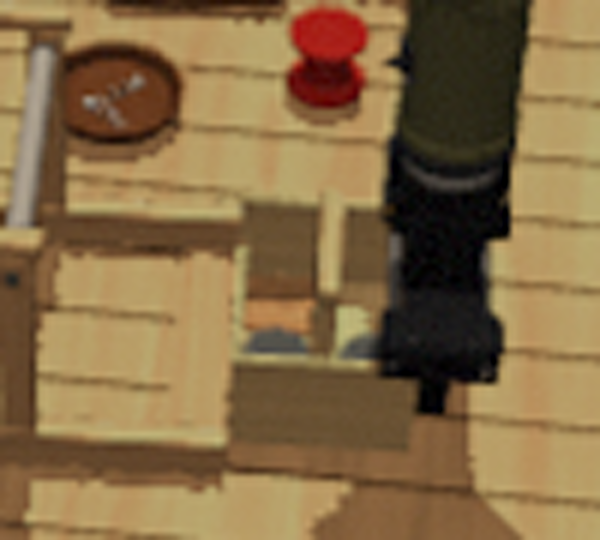

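View pics/top12.png

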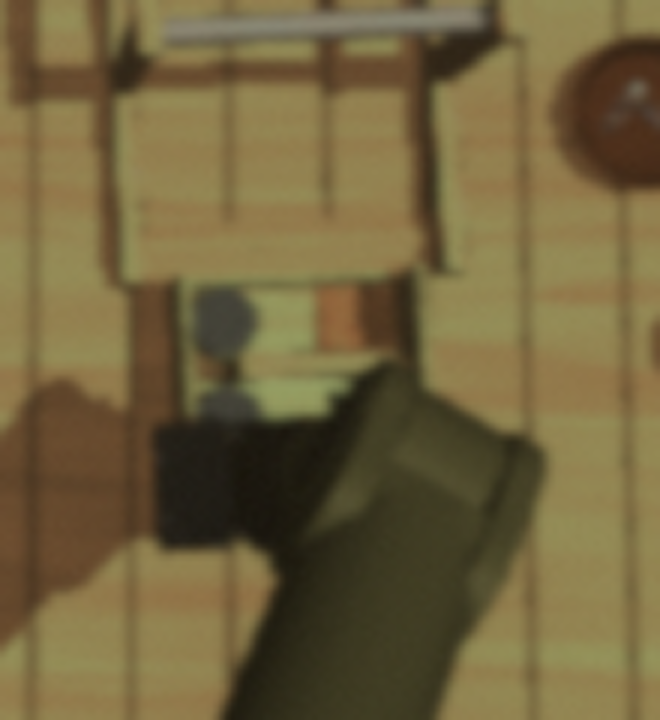

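Emit:
{"name": "drive_tool", "arguments": {
  "motion": [
    [0.2,0,0.1,0,-0.3,0],
    [0.3,0.02,0.1,0.02,-0.35,0],
    [0.4,0.02,0,0.02,-0.35,0],
    [0.5,0.03,0,0.02,-0.35,0],
    [0.5,0.03,0,0,0,0],
    [0.5,0.03,0,0,0,0]
  ]
}}

```text
time_s: 18.82
ee_pos: [0.407, -0.2227, 0.0214]
orientation: [0.723, -0.687, 0.044, -0.048]
contact_force: [-27.0, -4.2, 17.0]
grip_width: 0.996
```

```bash
python3 - <<'E'
from h import *; from rig import manip
s=manip.read_state(); print(s["joint_pos"].round(2))
p,_=tgt(RK,YR,(-.068,.008,.020)); _,R=tgt(RK,YR-180,(0,0,0)); delta(s,p,R)
for n in("side",):
    q=manip.capture(n); pickle.dump(q,open(n+"13.pkl","wb"))
    cv2.imwrite(f"pics/{n}13.png",cv2.resize(q["frame"][110:200,230:330] if n=="side" else q["frame"][150:270,270:380],None,fx=6,fy=6,interpolation=cv2.INTER_CUBIC))
E
```

```text
[-0.03  0.06  0.55  2.22 -0.15  0.77 -0.91]
t 18.82 pos [ 0.407  -0.2227  0.0214] need cm [16.22  0.66 -0.14] turn [-0.095  1.246  0.011] F [-27.   -4.2  17. ] M [-0.8   5.69 -0.06] grip 0.996
```

View pics/side13.png

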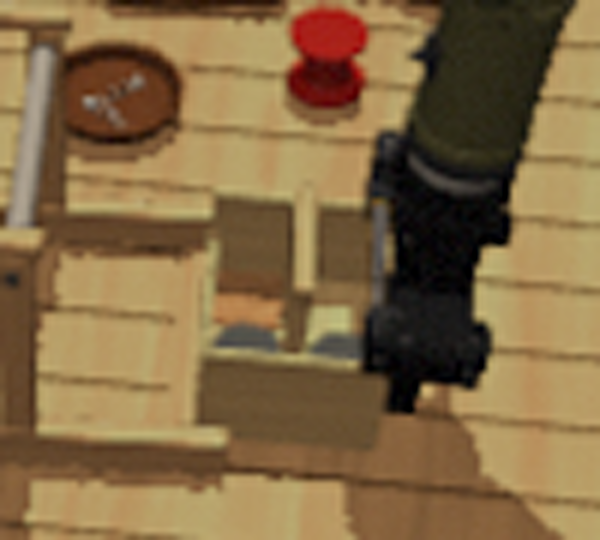

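Emit:
{"name": "drive_tool", "arguments": {
  "motion": [
    [0,0,0.2,0,0,0],
    [0.1,0,0.2,0,0,0],
    [0,0,0,0,0,0],
    [0,0,0,0,0,0]
  ]
}}

```text
time_s: 19.2
ee_pos: [0.4071, -0.2226, 0.0244]
orientation: [0.723, -0.687, 0.043, -0.048]
contact_force: [-12.0, -1.3, -2.1]
grip_width: 1.0
```

```bash
python3 - <<'E'
from h import *; from rig import manip
s=manip.read_state(); print(s["joint_pos"].round(2))
p,_=tgt(RK,YR,(-.068,.008,.020)); _,R=tgt(RK,YR-180,(0,0,0)); delta(s,p,R)
E
```

```text
[-0.03  0.05  0.55  2.22 -0.14  0.78 -0.91]
t 19.2 pos [ 0.4071 -0.2226  0.0244] need cm [16.21  0.66 -0.44] turn [-0.094  1.226  0.013] F [-12.   -1.3  -2.1] M [-0.41  2.99 -0.03] grip 1.0
```

Emit:
{"name": "drive_tool", "arguments": {
  "motion": [
    [0.4,0.02,0.04,0,0,0],
    [0.5,0.03,0.04,0,0,0],
    [0.5,0.03,0.04,0,0,0],
    [0.5,0.03,0.0,0,0,0],
    [0.5,0.03,0.0,0,0,0]
  ]
}}

```text
time_s: 19.62
ee_pos: [0.437, -0.2217, 0.028]
orientation: [0.723, -0.687, 0.048, -0.05]
contact_force: [-4.2, -0.7, -1.7]
grip_width: 1.003
```

```bash
python3 - <<'E'
from h import *; from rig import manip
s=manip.read_state(); print(s["joint_pos"].round(2))
p,_=tgt(RK,YR,(-.068,.008,.020)); _,R=tgt(RK,YR-180,(0,0,0)); delta(s,p,R)
for n in("side",):
    q=manip.capture(n); pickle.dump(q,open(n+"14.pkl","wb"))
    cv2.imwrite(f"pics/{n}14.png",cv2.resize(q["frame"][110:200,210:310] if n=="side" else q["frame"][150:270,270:380],None,fx=6,fy=6,interpolation=cv2.INTER_CUBIC))
E
```

```text
[-0.04  0.1   0.53  2.17 -0.17  0.78 -0.92]
t 19.62 pos [ 0.437  -0.2217  0.028 ] need cm [13.22  0.56 -0.8 ] turn [-0.068  1.325  0.004] F [-4.2 -0.7 -1.7] M [-0.1   1.24  0.12] grip 1.003
```

View pics/side14.png

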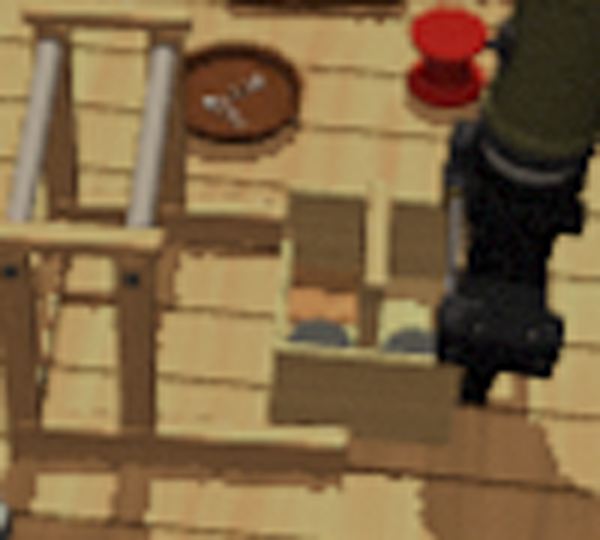

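Emit:
{"name": "drive_tool", "arguments": {
  "motion": [
    [0.5,0.02,-0.1,0,0,0],
    [0.6,0.03,-0.1,0,0,0],
    [0.6,0.03,-0.1,0,0,0],
    [0.6,0.03,0.0,0,0,0],
    [0.6,0.03,0.0,0,0,0],
    [0.6,0.03,0.0,0,0,0],
    [0.6,0.03,0.0,0,0,0]
  ]
}}

```text
time_s: 20.25
ee_pos: [0.4768, -0.2202, 0.0255]
orientation: [0.723, -0.687, 0.047, -0.05]
contact_force: [-12.1, -1.1, 7.3]
grip_width: 0.999
```

```bash
python3 - <<'E'
from h import *; from rig import manip
s=manip.read_state(); print(s["joint_pos"].round(2))
p,_=tgt(RK,YR,(-.068,.008,.020)); _,R=tgt(RK,YR-180,(0,0,0)); delta(s,p,R)
for n in("side",):
    q=manip.capture(n); pickle.dump(q,open(n+"15.pkl","wb"))
    cv2.imwrite(f"pics/{n}15.png",cv2.resize(q["frame"][110:200,210:310] if n=="side" else q["frame"][150:270,270:380],None,fx=6,fy=6,interpolation=cv2.INTER_CUBIC))
E
```

```text
[-0.05  0.18  0.51  2.09 -0.22  0.79 -0.92]
t 20.25 pos [ 0.4768 -0.2202  0.0255] need cm [ 9.24  0.41 -0.55] turn [-0.073  1.309  0.006] F [-12.1  -1.1   7.3] M [-0.08  2.74  0.16] grip 0.999
```

View pics/side15.png

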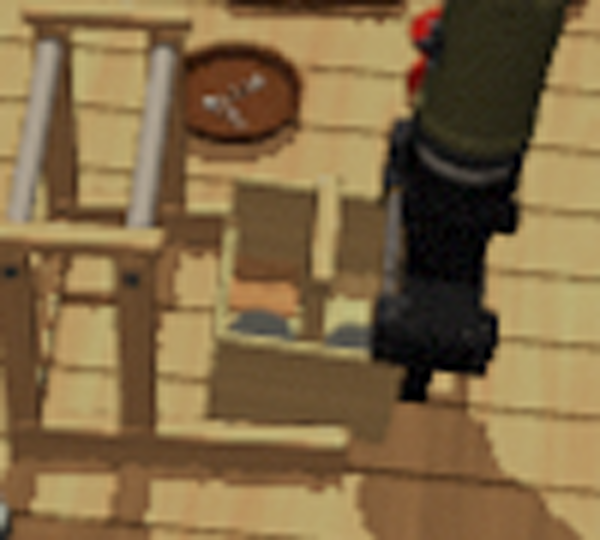

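Emit:
{"name": "drive_tool", "arguments": {
  "motion": [
    [0.4,0.02,0.1,0,0,0],
    [0.4,0.02,0.05,0,0,0],
    [0.4,0.02,0.0,0,0,0],
    [0.4,0.02,0.0,0,0,0],
    [0.4,0.02,0.0,0,0,0],
    [0.4,0.02,0.0,0,0,0]
  ]
}}

```text
time_s: 20.8
ee_pos: [0.5024, -0.2186, 0.0268]
orientation: [0.723, -0.687, 0.048, -0.051]
contact_force: [-3.1, 0.7, -2.3]
grip_width: 1.0
```

```bash
python3 - <<'E'
from h import *; from rig import manip
s=manip.read_state(); print(s["joint_pos"].round(2))
p,_=tgt(RK,YR,(-.068,.008,.020)); _,R=tgt(RK,YR-180,(0,0,0)); delta(s,p,R)
for n in("side",):
    q=manip.capture(n); pickle.dump(q,open(n+"16.pkl","wb"))
    cv2.imwrite(f"pics/{n}16.png",cv2.resize(q["frame"][110:200,210:310] if n=="side" else q["frame"][150:270,270:380],None,fx=6,fy=6,interpolation=cv2.INTER_CUBIC))
E
```

```text
[-0.06  0.22  0.5   2.04 -0.24  0.79 -0.93]
t 20.8 pos [ 0.5024 -0.2186  0.0268] need cm [ 6.68  0.25 -0.68] turn [-0.066  1.339  0.006] F [-3.1  0.7 -2.3] M [-0.12  1.17  0.08] grip 1.0
```

View pics/side16.png

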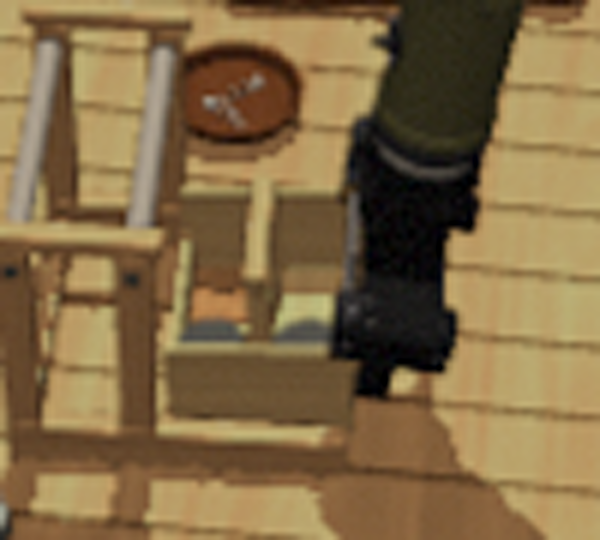

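Emit:
{"name": "drive_tool", "arguments": {
  "motion": [
    [0.5,0.02,-0.05,0,0,0],
    [0.5,0.03,-0.05,0,0,0],
    [0.5,0.03,-0.05,0,0,0],
    [0.5,0.03,0,0,0,0],
    [0.5,0.03,0,0,0,0],
    [0.5,0.03,0,0,0,0],
    [0.5,0.03,0.0,0,0,0]
  ]
}}

```text
time_s: 21.43
ee_pos: [0.538, -0.2166, 0.0255]
orientation: [0.723, -0.687, 0.049, -0.051]
contact_force: [-2.2, -0.5, -0.3]
grip_width: 0.996
```

```bash
python3 - <<'E'
from h import *; from rig import manip
s=manip.read_state(); print(s["joint_pos"].round(2))
p,_=tgt(RK,YR,(-.068,.008,.020)); _,R=tgt(RK,YR-180,(0,0,0)); delta(s,p,R)
for n in("side",):
    q=manip.capture(n); pickle.dump(q,open(n+"17.pkl","wb"))
    cv2.imwrite(f"pics/{n}17.png",cv2.resize(q["frame"][100:200,200:310] if n=="side" else q["frame"][150:270,270:380],None,fx=6,fy=6,interpolation=cv2.INTER_CUBIC))
E
```

```text
[-0.06  0.29  0.49  1.97 -0.27  0.81 -0.94]
t 21.43 pos [ 0.538  -0.2166  0.0255] need cm [ 3.12  0.06 -0.55] turn [-0.064  1.347  0.007] F [-2.2 -0.5 -0.3] M [-0.08  0.93  0.04] grip 0.996
```

View pics/side17.png

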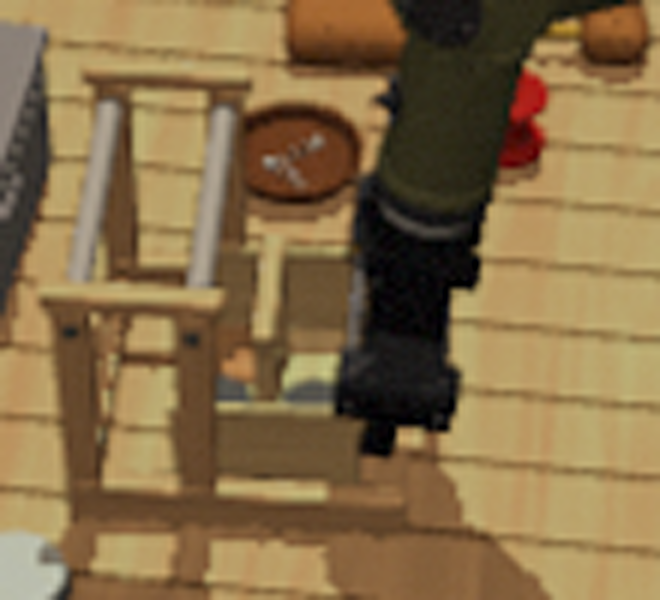

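Emit:
{"name": "drive_tool", "arguments": {
  "motion": [
    [0.5,0.02,-0.05,0,0,0],
    [0.5,0.02,-0.05,0,0,0],
    [0.5,0.02,0,0,0,0],
    [0.5,0.02,0,0,0,0],
    [0.5,0.02,0,0,0,0],
    [0.4,0.02,0,0,0,0],
    [0,0,0.0,0,0,0]
  ]
}}

```text
time_s: 22.07
ee_pos: [0.5676, -0.2157, 0.0248]
orientation: [0.723, -0.687, 0.049, -0.051]
contact_force: [-1.6, -0.3, -2.1]
grip_width: 0.999
```

```bash
python3 - <<'E'
from h import *; from rig import manip
s=manip.read_state(); print(s["joint_pos"].round(2))
p,_=tgt(RK,YR,(-.068,.008,.020)); _,R=tgt(RK,YR-180,(0,0,0)); delta(s,p,R)
for n in("side","top"):
    q=manip.capture(n); pickle.dump(q,open(n+"18.pkl","wb"))
    cv2.imwrite(f"pics/{n}18.png",cv2.resize(q["frame"][100:200,200:310] if n=="side" else q["frame"][110:220,270:380],None,fx=5,fy=5,interpolation=cv2.INTER_CUBIC))
E
```

```text
[-0.06  0.34  0.48  1.9  -0.29  0.82 -0.95]
t 22.07 pos [ 0.5676 -0.2157  0.0248] need cm [ 0.16 -0.04 -0.48] turn [-0.059  1.358  0.006] F [-1.6 -0.3 -2.1] M [-0.15  0.75  0.02] grip 0.999
```

View pics/side18.png

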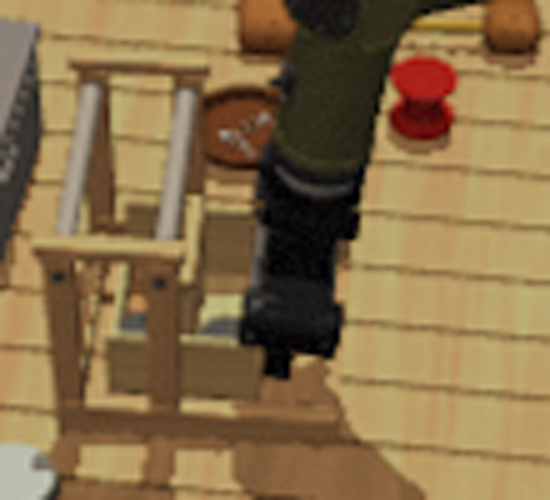

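View pics/top18.png

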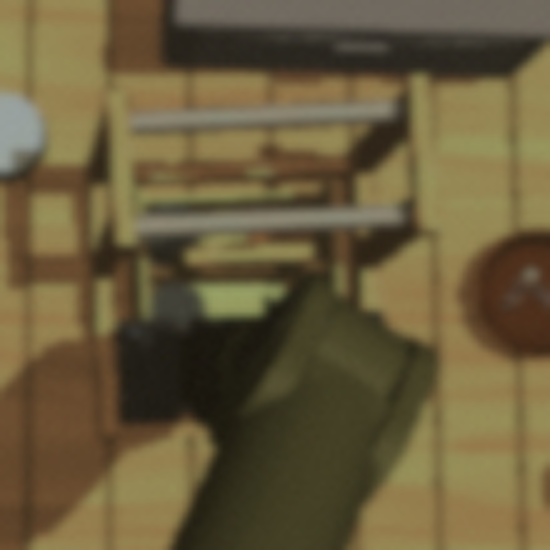

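Emit:
{"name": "drive_tool", "arguments": {
  "motion": [
    [-0.5,-0.03,0,0,0,0],
    [-1.5,-0.08,0,0,0,0],
    [-2,-0.1,0.5,0,0,0],
    [-2,-0.1,1.5,0,0,0],
    [-2,-0.1,3,0,0,0],
    [-1,0,3.5,0,0,0],
    [0,0,3.5,0,0,0],
    [0,0,3,0,0,0]
  ]
}}

```text
time_s: 22.83
ee_pos: [0.4768, -0.2203, 0.178]
orientation: [0.723, -0.687, 0.051, -0.053]
contact_force: [1.9, -0.5, 1.1]
grip_width: 1.002
```

Emit:
{"name": "drive_tool", "arguments": {
  "motion": [
    [0,2,2,0,0,0],
    [0,3,1,0,0,0],
    [0,3,0,0,0,0],
    [0,3,0,0,0,0],
    [0,3,0,0,0,0],
    [0,2,0,0,0,0],
    [0,0,0,0,0,0]
  ]
}}

```text
time_s: 23.42
ee_pos: [0.4771, -0.0544, 0.2056]
orientation: [0.726, -0.684, 0.049, -0.053]
contact_force: [0.2, 0.1, -0.1]
grip_width: 0.999
```

```bash
python3 - <<'E'
from h import *; from rig import manip
s=manip.read_state(); print(s["time_s"],s["ee_pos"],s["contact_force"])
a=np.radians(YR);R=np.array([[np.cos(a),-np.sin(a)],[np.sin(a),np.cos(a)]])
for n,off in(("side",(.0015,-.0015)),("top",(-.0015,.0015))):
    q=manip.capture(n); pickle.dump(q,open(n+"19.pkl","wb"))
    cv2.imwrite(f"pics/{n}19.png",cv2.resize(q["frame"],None,fx=1.55,fy=1.55,interpolation=cv2.INTER_CUBIC))
    cv2.imwrite(f"pics/{n}19z.png",cv2.resize(q["frame"][100:200,200:310] if n=="side" else q["frame"][110:220,270:380],None,fx=5,fy=5,interpolation=cv2.INTER_CUBIC))
    w=cloud(q).reshape(-1,3); b=np.c_[(w[:,:2]-np.array(RK)-off)@R,w[:,2]]
    print(n)
    for x0 in np.arange(-.09,.1,.01): print(int(round(x0*1000)),[int(1000*np.nanmax(np.r_[0,b[(abs(b[:,0]-x0)<.005)&(abs(b[:,1]-y0)<.005)][:,2]])) for y0 in np.arange(-.11,.115,.01)])
E
```

```text
23.4167 [ 0.47708271 -0.05440853  0.20556416] [ 0.20837978  0.10965466 -0.12826655]
side
-90 [12, 38, 30, 5, 5, 8, 14, 7, 11, 8, 7, 5, 12, 10, 10, 10, 7, 7, 9, 0, 0, 40, 37]
-80 [39, 38, 39, 2, 4, 7, 12, 4, 3, 2, 2, 4, 4, 9, 8, 8, 6, 3, 7, 0, 0, 34, 41]
-70 [37, 40, 39, 4, 9, 5, 4, 5, 2, 5, 3, 5, 6, 3, 7, 6, 4, 2, 0, 0, 31, 38, 37]
-60 [35, 35, 37, 10, 1, 1, 51, 49, 48, 1, 6, 51, 43, 13, 53, 6, 2, 3, 78, 77, 31, 34, 38]
-50 [0, 0, 0, 77, 81, 85, 8, 45, 51, 48, 46, 4, 0, 48, 44, 60, 66, 0, 79, 84, 0, 38, 36]
-40 [0, 0, 0, 49, 85, 78, 7, 11, 10, 11, 10, 0, 0, 0, 60, 66, 65, 0, 78, 86, 29, 39, 35]
-30 [0, 0, 0, 0, 84, 81, 8, 12, 10, 12, 0, 0, 0, 0, 63, 64, 61, 0, 77, 87, 29, 36, 34]
-20 [0, 0, 0, 0, 82, 83, 12, 13, 8, 7, 0, 0, 0, 0, 62, 62, 62, 0, 79, 85, 0, 35, 29]
-10 [0, 0, 0, 73, 79, 80, 6, 9, 62, 7, 10, 0, 0, 0, 0, 59, 56, 67, 79, 85, 34, 39, 206]
0 [204, 206, 199, 0, 78, 0, 0, 120, 180, 121, 126, 120, 122, 121, 121, 121, 119, 94, 81, 82, 201, 207, 204]
10 [204, 207, 204, 187, 183, 185, 185, 184, 185, 185, 187, 184, 185, 188, 187, 184, 186, 186, 185, 0, 0, 206, 206]
20 [207, 208, 2
[... 1941 characters left out ...]
06, 206]
30 [205, 208, 205, 0, 50, 11, 9, 9, 12, 9, 11, 13, 2, 9, 56, 59, 58, 0, 0, 13, 0, 209, 207]
40 [206, 211, 206, 0, 80, 62, 8, 0, 0, 0, 0, 5, 8, 10, 0, 0, 64, 0, 0, 83, 0, 206, 207]
50 [207, 205, 208, 0, 80, 0, 0, 0, 0, 0, 0, 0, 0, 13, 0, 61, 62, 65, 56, 82, 0, 207, 209]
60 [207, 208, 202, 0, 81, 49, 47, 50, 50, 48, 47, 46, 51, 48, 47, 49, 53, 45, 45, 83, 30, 209, 203]
70 [205, 208, 57, 0, 4, 3, 4, 0, 4, 0, 1, 4, 1, 4, 6, 0, 0, 0, 0, 0, 199, 208, 206]
80 [206, 207, 192, 182, 182, 183, 184, 183, 184, 185, 185, 185, 186, 184, 182, 184, 185, 185, 186, 185, 204, 209, 211]
90 [206, 206, 182, 186, 185, 182, 184, 185, 184, 185, 185, 183, 182, 184, 185, 184, 185, 189, 183, 188, 204, 208, 209]
```

View pics/side19z.png

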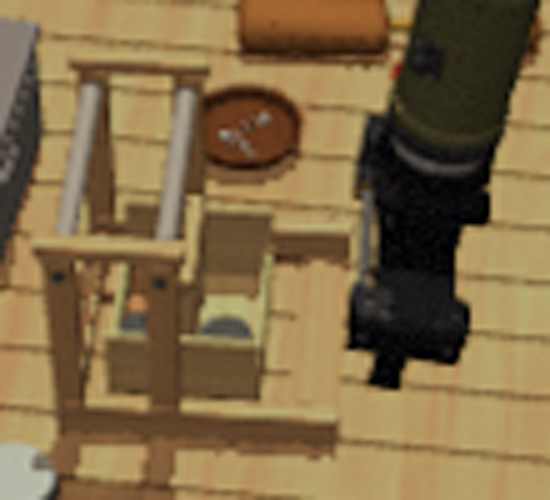

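View pics/top19.png

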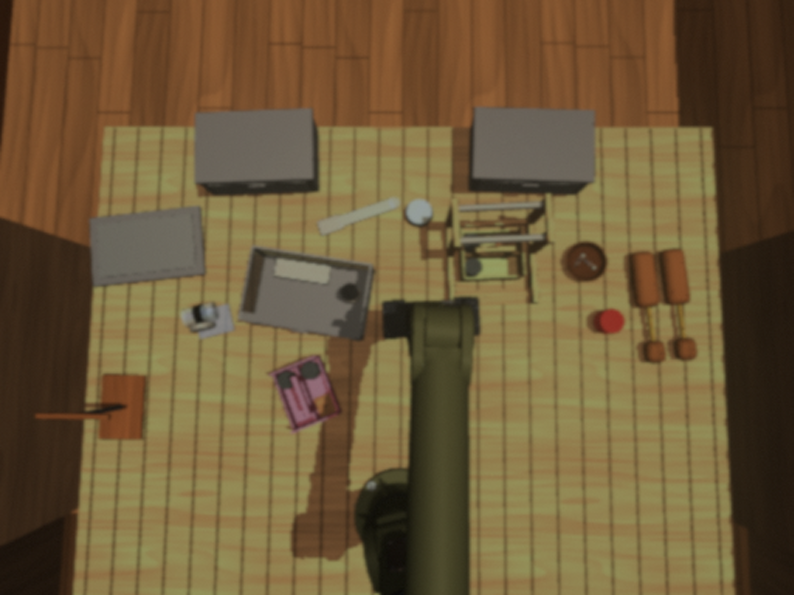

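View pics/side19.png

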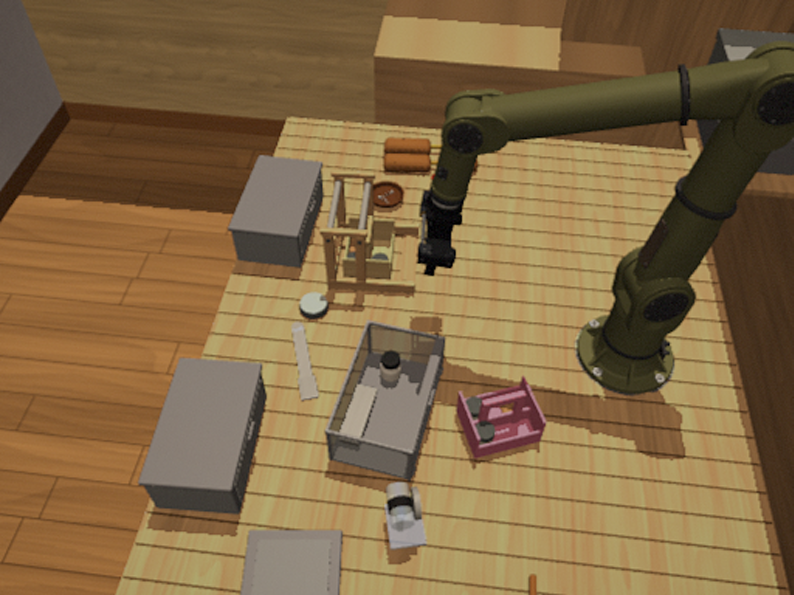

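```bash
python3 -c "
from rig import manip
print(manip.finish_job())"
```

```text
the job is handed in; nothing more can be done
None
```

The caddy is in the rack bay, flat behind the edge strip and close to the middle. I handed the job in at about 23.5 s.

- **Freeing it:** I gripped the handle slightly towards the jar end and raised it about 2 mm. I then turned it level from 14° to 0° in small steps. On the way I felt for the back wall (contact up to about 6 N). Once it was level I backed off about 1.7 mm and lifted it straight out with no sign of catching on the rail.
- **Placing it:** I turned it long side to the rack, set it down in front with light contact (about 4 N), and released it. I then pushed it in with the two open fingertips, 21–28 mm above the shelf.
- **Pushing force:** Climbing the strip, the push briefly reached 27 N forward and 17 N down. I raised the tool a few millimetres and the force dropped. After that it stayed at 12 N or less, and at 2–4 N by the end.

**Last checks:**
- Depth readings from both cameras put the caddy at about x −60 to 60 mm and y −72 to 78 mm in the rack frame. Its side walls measure the same height front and back, so it stands flat.
- The brush and cream jar are still in the box, and in the pictures the other things look where they were.
- The arm was clear, with about 0 N on the tool.
- No check failed. The two cameras differed by about 3 mm, so I averaged them.

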